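Mix the vials on the crank-driven carousel and park the red one

ROBOT

A 6-joint arm with a two-finger parallel gripper is mounted at the origin on the work surface. World frame = base frame: x ahead of the robot, y to its left, z up, the work surface at z = 0. Lengths are in mm, angles in rad, forces in N, time in s.
With the tool pointing down it reaches from about 275 to 750 mm from the base axis. Payload 10.2 kg.
Tool frame: the origin (TCP) lies between the finger pads; the fingertips stand 25 mm ahead of it and the grasp point (between the pads) lies 6 mm ahead of it; z points along the fingers, y is the line along which they close (so a half turn about z gives the same grasp; the last joint's range is limited). The gripper opens to 85 mm and grips with 20 to 120 N. Pads are 22 mm wide; open, the fingers measure 114 mm over their backs; the gripper's body (76 mm by 85 mm) begins 54 mm behind the grasp point. The pads swing forward as they close: fully open they stand 13 mm farther back than shut.
Start: joints at [1.04, 0.313, 1.498, -0, 1.331, -0.223], TCP at [159.068, 500.328, 256.294] pointing down, gripper open.
Joint ranges: [-2.94, 2.94], [-0.97, 2.17], [0.19, 2.56], [-1.23, 4.37], [0.02, 3.11], [-2.88, 2.88]. Speed limits (rad/s): [2.39, 2.39, 3.01, 3.14, 3.14, 3.14].

INTERFACE

Orientations are given as a unit quaternion [w, x, y, z].
In Python, from rig import ctrl, eyes, finish_job gives the robot as it stands.
- The arm moves only by the tool step_arm, never from a script. Its argument "increments" is a list of rows, each an object of numbers: "dx", "dy", "dz": the shift along the tool's x, y, z in units of 25 mm (1.0 is 25 mm); "wx", "wy", "wz": the turn, a rotation vector about the tool's x, y, z in units of 6 degrees (1.0 is 6 degrees). A call has 1 to 5 rows; each row shifts and turns the commanded pose from where the row before left it, along the tool's axes as they then stand; what a row does not reach is not made up. A row lasts 1/10 s, in which the tool goes at most 50 mm and 8.59 degrees, less where a joint would pass 70% of its speed; a pose out of reach is approached as far as the arm can. A call is refused whole if a number of a shift passes 1 or a number of a turn 1, either way. A call with a gripper value outside its range is refused whole. "fingers" is the finger opening in mm, from 0 to 85.4, set as the call begins (left out, the last holds). The fingers move at their own pace and stop on an object; "squeeze" is the grip in N (left out, the last holds). Time passes only in rows, so rows that do not move let the fingers close. It gives the time, the measured TCP pose, the force, the opening and the grip force at its end, in the units of the state.
- ctrl.sense(): the state, without advancing time (a new reading comes with each control period).
- eyes.capture(name): name is "scene" or "top" or "wrist"; returns a dict with "frame" (480x640x3 uint8, blue, green, red), "fx", "fy", "cx", "cy" (pixels), "k1" (the pictures are not rectified: a ray, as slopes to the right and down, at radius r is drawn at 1 + k1 r^2 times it, then the intrinsics apply), "R" (3x3) and "t" (3): a world point X has camera coordinates R X + t; the wrist camera has in their place "tool_from_camera" (4x4, takes a point from camera to tool coordinates, whose origin is the TCP and whose axes are the flange's). Camera axes: x right, y down, z forward; pixel columns grow to the right and rows downward; lengths in mm; the calibration is good to about 2 mm. A picture is of the moment at which its call begins: read the wrist's pose just before it. There is no depth.
- finish_job(): hands the job in; it is judged then, once.
Trained networks look in the newest picture that a camera, given by its name, has taken for a name from the list of things; names that differ only in an ending like _2 or _b are one class to them, and where a whole thing is asked for, a point or a joint stands for the part that bears it (a point fixed in the world has none). Each returns a list of dicts, best first, with "p" (0 to 1); they miss things now and then, are a little off and sometimes report something else, mostly with a low value. They report only what shows in the picture. A call takes as long as a camera call.
- eyes.cut_out(camera, label): "mask" (480x640 bool, what is visible of it).
- eyes.landmark_of(camera, label): "point" ([x, y, z] in mm, in the coordinates of the camera as it stood for that picture, good to about 4 mm: a listed point, or the origin of a listed thing).
The state is a dict: "time_s": time; "joints": joint angles; "dq": joint speeds; "tau": joint torques, N m; "eef_pos": TCP position; "ee_rot": TCP orientation; "force": force on the tool from outside, world axes, zero at the start; "wrist_torque": the same for the moment, N m; "grip_width": opening from 0.0 (shut) to 1.0 (fully open); "grip_force": force on a finger pad.
Only numpy, scipy, OpenCV 4.12 (cv2) and the standard library are available. Lean on these libraries where they do the work, as an engineer would, in place of code of your own. Each camera call takes 0.05 s, during which the arm holds its last target. There are 200 camera calls.

TASK

Mix the sample vials: take the black crank knob and turn the crank counter-clockwise (seen from above) until the vial carousel itself runs at 20 turns a minute, and keep the carousel between 17 and 23 turns a minute for at least 8 seconds without a break, never above 28. Then bring the carousel to a stop with the red-capped vial at the yellow pointer, let go of the crank and leave everything at rest. Drive and brake the carousel only through the crank, without touching the carousel or the vials, and leave the bottle, the tray and the jar where they stand.

Things in the scene. Friction and masses are not known exactly. Their poses are not given: they have to be found in the camera images.
- mixer: White round vial mixer (190 mm radius, top 60 mm high) fixed to the bench; place and yaw vary. Origin on the bench surface on the common upright axis of the carousel and the crank, z up; its +x points to the yellow pointer, a small yellow post on the rim, 178 mm from the axis and 106 mm high, just outside the carousel.
- carousel (a joint): Angle (rad) of the vial carousel about its upright axis, growing counter-clockwise seen from above, no end stops (goes on past 2 pi). At 0 and every 2 pi the red-capped vial is exactly at the yellow pointer. Nominal inertia 0.023 kg m2 (hidden: 0.7 to 1.4 times); bearing drag 0.006 N m per rad/s plus 0.004 N m dry friction. 20 turns a minute is 2.09 rad/s, 17 is 1.78, 23 is 2.41, 28 is 2.93.
- crank_axis (a point): Centre of the circle that knob_grip runs on, 205 mm above the bench. The crank sits on the carousel's hub through a fluid coupling, which passes 0.024 N m per rad/s of speed difference (crank minus carousel) and nothing else. So the carousel lags and slips (crank about 2.8 rad/s for a steady 2.09), a standing crank brakes it only gradually, and it keeps no fixed angle to the crank.
- knob_grip (a point): Grip point on the axis of the black crank knob, 205 mm above the bench, 55 mm from the crank's axis. The knob is an upright cylinder 30 mm in diameter, from 158 to 228 mm above the bench, and spins freely on the light crank (0.3 kg in all), so that a gripper holding it need not turn. The steel crank arm below it tops out at 158 mm. It has no end stops.
- red_cap (a point): Centre of the top of the red cap (25 mm wide), 140 mm above the bench, 140 mm from the axis; a red stripe on the plate runs from the hub to it.
- vials: The carousel: an aluminium plate of 160 mm radius (underside 68 mm, top 78 mm above the bench) with 10 upright brown vials, 23 mm thick, on a 140 mm radius, one cap red, nine white; caps reach 140 mm above the bench. Turns with joint carousel. Origin on the axis at the plate's underside; its +x points to the red vial.
- stop_point (a point): Where red_cap must come to stand: 140 mm from the axis towards the yellow pointer, 140 mm above the bench. Fixed on the mixer.
- solvent: Bystander: brown bottle with a blue cap, 70 mm diameter, 150 mm tall; origin under its centre.
- cap_tray: Bystander: blue open tray 100 by 140 mm, 40 mm high; origin under its centre.
- jar: Bystander: small white jar, green lid, 60 mm diameter, 80 mm tall; origin under its centre.

How it is judged:
By the outcome, as a careful person would: the job done as asked, in the order asked, and still so for the second after the job is handed in, with the robot touching nothing.
It also fails if it takes over 61 s, if anything falls off the work surface, if the arm or the gripper's body presses on something with over 40 N, if the wrist force passes 120 N, or if a joint passes its speed limit or range.

## Working session

There is one attempt and no reset: what is moved stays moved. The work goes in short steps, Python scripts to look and compute and a tool call to move; the robot and the scene stay as the last step left them, time stands still between calls to the robot, and variables do not carry over. Pictures are saved under pics/ and viewed, at most 10 in all, crops included, and the job is handed in when it is done.

Besides the shell and the picture viewer there is one more tool, called after ">>>" by a JSON object that holds its "name" and its "arguments". step_arm: Moves the arm, as the interface text tells. Its arguments: {"type":"object","properties":{"increments":{"type":"array"},"fingers":{"type":"number"},"squeeze":{"type":"number"}},"required":["increments"]}

```bash
mkdir -p pics; ls; cat > h.py <<'E'
import numpy as np, cv2
from rig import ctrl, eyes, finish_job
from scipy.spatial.transform import Rotation as Rn
def w(cam,c,p):
    p=np.array(p,float)
    if cam=="wrist":
        s=ctrl.sense(); q=s["ee_rot"]; R=Rn.from_quat([q[1],q[2],q[3],q[0]]).as_matrix()
        T=np.array(c["tool_from_camera"]); return R@(T[:3,:3]@p+T[:3,3])+np.array(s["eef_pos"])
    return np.array(c["R"]).T@(p-np.array(c["t"]))
E
python3 - <<'E'
from h import *
s=ctrl.sense(); print(s["time_s"],s["eef_pos"],s["ee_rot"],s["grip_width"])
for cam in ("scene","top"):
    c=eyes.capture(cam); cv2.imwrite(f"pics/{cam}0.png",c["frame"]); print(cam,np.round(-np.array(c["R"]).T@c["t"]))
    for l in ("mixer","crank_axis","knob_grip","red_cap","stop_point","solvent","cap_tray","jar"):
        for d in eyes.landmark_of(cam,l)[:1]: print(l,round(d["p"],2),np.round(w(cam,c,d["point"]),1))
print(ctrl.sense()["time_s"])
E
```

```text
pics
0.0 [158.94202315 500.13111137 255.73421245] [-2.31370868e-04  1.53260480e-01  9.88185614e-01 -6.02915616e-04] 1.0051206649417308
scene [1474.  227. 1552.]
mixer 0.91 [591.9  88.3   4.6]
crank_axis 0.68 [594.3  86.8 210.3]
knob_grip 0.66 [589.8 147.1 206. ]
red_cap 0.66 [696.5  -5.8 142. ]
stop_point 0.55 [721.5 139.4 139.2]
solvent 0.9 [ 343.  -488.6    2.2]
cap_tray 0.92 [496.5 536.6   1.3]
jar 0.78 [ 560.1 -496.     1.6]
top [ 383.    5. 1654.]
mixer 0.89 [595.2  83.5   2.4]
crank_axis 0.75 [594.9  86.3 203.8]
knob_grip 0.45 [589.5 136.3 205.5]
red_cap 0.67 [702.   -4.1 141.5]
stop_point 0.93 [721.4 146.2 138.4]
solvent 0.72 [ 346.5 -491.1   -1.8]
cap_tray 0.78 [497.6 542.1   2.9]
jar 0.71 [ 559.7 -502.1    1.5]
0.9
```

View pics/top0.png

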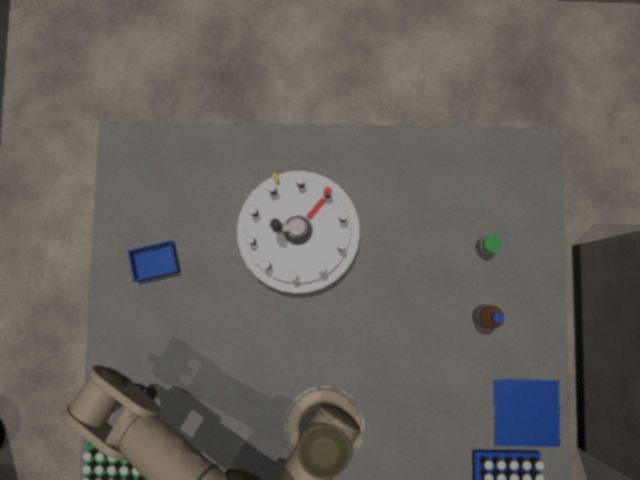

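View pics/scene0.png

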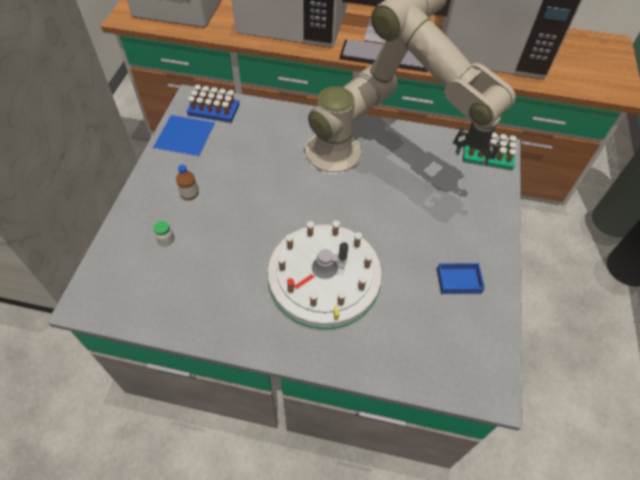

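>>> {"name": "step_arm", "arguments": {"increments": [{"wz": -1},{"wz": -1},{"wz": -0.94},{"dx": -0.5,"dy": -0.4},{"dx": -0.95,"dy": -0.8}], "fingers": 85, "squeeze": 50}}

```text
invalid input at $.increments[0]: expected keys dx, dy, dz, wx, wy, wz
```

>>> {"name": "step_arm", "arguments": {"increments": [{"dx": -1,"dy": -0.82},{"dx": -1,"dy": -0.82},{"dx": -1,"dy": -0.82},{"dx": -1,"dy": -0.82},{"dx": -1,"dy": -0.82}]}}

```text
invalid input at $.increments[0]: expected keys dx, dy, dz, wx, wy, wz
```

>>> {"name": "step_arm", "arguments": {"increments": [{"dx": -1,"dy": -0.82},{"dx": -1,"dy": -0.82},{"dx": -1,"dy": -0.82},{"dx": -1,"dy": -0.82},{"dx": -1,"dy": -0.82}]}}

```text
invalid input at $.increments[0]: expected keys dx, dy, dz, wx, wy, wz
```

>>> {"name": "step_arm", "arguments": {"increments": [{"dx": -1,"dy": -0.82},{"dx": -1,"dy": -0.82},{"dx": -1,"dy": -0.82},{"dx": -0.6,"dy": -0.5},{"dx": 0}]}}

```text
invalid input at $.increments[0]: expected keys dx, dy, dz, wx, wy, wz
```

```bash
python3 - <<'E'
from h import *
s=ctrl.sense(); print(s["time_s"],s["eef_pos"],s["ee_rot"],s["force"],s["dq"])
c=eyes.capture("wrist"); cv2.imwrite("pics/w0.png",c["frame"]); print(np.round(c["tool_from_camera"],2))
for l in ("mixer","crank_axis","knob_grip","red_cap","stop_point"):
    for d in eyes.landmark_of("wrist",l)[:1]: print(l,round(d["p"],2),np.round(w("wrist",c,d["point"]),1))
E
```

```text
0.9 [159.05406723 500.33781674 256.30662377] [3.83898862e-06 1.53281012e-01 9.88182641e-01 4.76312961e-06] [ 0.3025038   0.31095497 -0.76174117] [-1.46492097e-03 -1.44363082e-03 -1.98741581e-04  4.12627863e-04
 -7.13960032e-05 -2.32948417e-04]
[[  -0.     -0.95   -0.3    77.02]
 [   1.     -0.     -0.      0.43]
 [  -0.     -0.3     0.95 -116.63]
 [   0.      0.      0.      1.  ]]
```

All keys are needed in every row.

>>> {"name": "step_arm", "arguments": {"increments": [{"dx": 0,"dy": 0,"dz": 0,"wx": 0,"wy": 0,"wz": -1},{"dx": 0,"dy": 0,"dz": 0,"wx": 0,"wy": 0,"wz": -1},{"dx": 0,"dy": 0,"dz": 0,"wx": 0,"wy": 0,"wz": -0.94},{"dx": -0.5,"dy": -0.4,"dz": 0,"wx": 0,"wy": 0,"wz": 0},{"dx": -0.95,"dy": -0.8,"dz": 0,"wx": 0,"wy": 0,"wz": 0}], "fingers": 85, "squeeze": 50}}

```text
time_s: 1.7
eef_pos: [194.8, 470.5, 256.2]
ee_rot: [-0.0, -0.001, 1.0, 0.0]
force: [0.7, 0.3, 0.1]
grip_width: 0.998
grip_force: 0.0
```

>>> {"name": "step_arm", "arguments": {"increments": [{"dx": -1,"dy": -0.82,"dz": 0,"wx": 0,"wy": 0,"wz": 0},{"dx": -1,"dy": -0.82,"dz": 0,"wx": 0,"wy": 0,"wz": 0},{"dx": -1,"dy": -0.82,"dz": 0,"wx": 0,"wy": 0,"wz": 0},{"dx": -1,"dy": -0.82,"dz": 0,"wx": 0,"wy": 0,"wz": 0},{"dx": -1,"dy": -0.82,"dz": 0,"wx": 0,"wy": 0,"wz": 0}]}}

```text
time_s: 2.2
eef_pos: [321.2, 366.9, 256.4]
ee_rot: [0.0, -0.0, 1.0, 0.0]
force: [0.4, 0.8, -0.1]
grip_width: 0.996
grip_force: 0.0
```

>>> {"name": "step_arm", "arguments": {"increments": [{"dx": -1,"dy": -0.82,"dz": 0,"wx": 0,"wy": 0,"wz": 0},{"dx": -1,"dy": -0.82,"dz": 0,"wx": 0,"wy": 0,"wz": 0},{"dx": -1,"dy": -0.82,"dz": 0,"wx": 0,"wy": 0,"wz": 0},{"dx": -1,"dy": -0.82,"dz": 0,"wx": 0,"wy": 0,"wz": 0},{"dx": -1,"dy": -0.82,"dz": 0,"wx": 0,"wy": 0,"wz": 0}]}}

```text
time_s: 2.7
eef_pos: [446.3, 264.4, 256.4]
ee_rot: [0.0, 0.0, 1.0, 0.0]
force: [0.3, 0.5, -0.3]
grip_width: 0.995
grip_force: 0.0
```

>>> {"name": "step_arm", "arguments": {"increments": [{"dx": -1,"dy": -0.82,"dz": 0,"wx": 0,"wy": 0,"wz": 0},{"dx": -1,"dy": -0.82,"dz": 0,"wx": 0,"wy": 0,"wz": 0},{"dx": -1,"dy": -0.82,"dz": 0,"wx": 0,"wy": 0,"wz": 0},{"dx": -0.6,"dy": -0.5,"dz": 0,"wx": 0,"wy": 0,"wz": 0},{"dx": 0,"dy": 0,"dz": 0,"wx": 0,"wy": 0,"wz": 0}]}}

```text
time_s: 3.2
eef_pos: [536.7, 189.8, 255.8]
ee_rot: [-0.0, 0.001, 1.0, -0.0]
force: [-0.3, 0.3, -0.5]
grip_width: 0.995
grip_force: 0.0
```

```bash
python3 - <<'E'
from h import *
s=ctrl.sense(); print(s["time_s"],s["eef_pos"],s["ee_rot"],s["force"],s["dq"])
c=eyes.capture("wrist"); cv2.imwrite("pics/w0.png",c["frame"])
for l in ("mixer","crank_axis","knob_grip","red_cap","stop_point"):
    for d in eyes.landmark_of("wrist",l)[:1]: print(l,round(d["p"],2),np.round(w("wrist",c,d["point"]),1))
E
```

```text
3.2 [536.65437952 189.78162653 255.76986014] [-1.28440588e-04  1.24547195e-03  9.99999203e-01 -1.61974719e-04] [-0.26081151  0.26404214 -0.50628199] [ 0.0480776  -0.03179708  0.03974776  0.01245114 -0.00091028  0.02879224]
mixer 0.85 [588.8  90.9  -2.3]
knob_grip 0.75 [590.5 143.9 210. ]
```

>>> {"name": "step_arm", "arguments": {"increments": [{"dx": -0.8,"dy": -0.7,"dz": 0,"wx": 0,"wy": 0,"wz": 0},{"dx": -0.8,"dy": -0.7,"dz": 0,"wx": 0,"wy": 0,"wz": 0},{"dx": -0.57,"dy": -0.57,"dz": 0,"wx": 0,"wy": 0,"wz": 0},{"dx": 0,"dy": 0,"dz": 0,"wx": 0,"wy": 0,"wz": 0}]}}

```text
time_s: 3.9
eef_pos: [590.4, 141.0, 255.9]
ee_rot: [-0.0, 0.001, 1.0, -0.0]
force: [0.4, 0.8, 0.6]
grip_width: 0.994
grip_force: 0.0
```

```bash
python3 - <<'E'
from h import *
s=ctrl.sense(); print(s["time_s"],s["eef_pos"])
c=eyes.capture("wrist"); cv2.imwrite("pics/w1.png",c["frame"])
for l in ("mixer","crank_axis","knob_grip"):
    for d in eyes.landmark_of("wrist",l)[:1]: print(l,round(d["p"],2),np.round(w("wrist",c,d["point"]),1))
E
```

```text
3.9 [590.38715866 141.01788891 255.94504434]
mixer 0.58 [ 5.88e+02  8.99e+01 -2.00e-01]
crank_axis 0.85 [590.1  87.2 201.7]
knob_grip 0.62 [590.4 142.3 206.9]
```

View pics/w1.png

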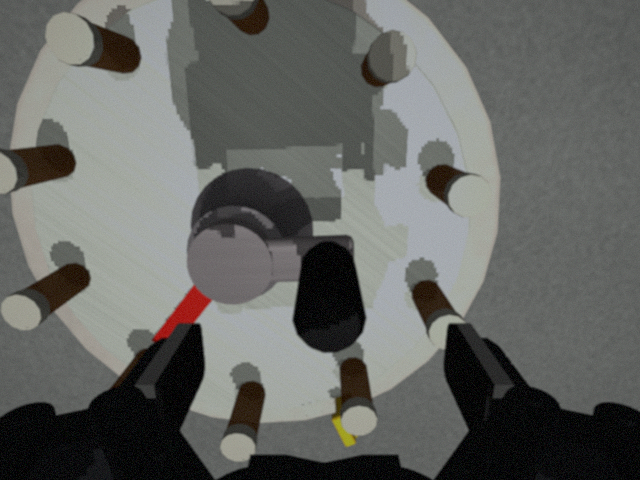

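```bash
python3 - <<'E'
from h import *
s=ctrl.sense()
c=eyes.capture("wrist")
T=np.array(c["tool_from_camera"])
o=w("wrist",c,[0,0,0])
for u,v,z in ((329.5,316,228),(293.5,316,228),(365.5,316,228),(230,262,165),(230,262,175)):
    p=cv2.undistortPointsIter if 0 else None
    K=np.array([[c["fx"],0,c["cx"]],[0,c["fy"],c["cy"]],[0,0,1.]])
    a=cv2.undistortPoints(np.array([[[u,v]]],float),K,np.array([c["k1"],0,0,0,0.]))[0,0]
    q=w("wrist",c,[a[0],a[1],1])
    d=q-o; print(u,v,z,np.round(o+d*(z-o[2])/d[2],1))
d=eyes.landmark_of("wrist","knob_grip"); print([np.round(w("wrist",c,x["point"]),1) for x in d])
E
```

```text
329.5 316 228 [586.3 145.4 228. ]
293.5 316 228 [586.3 131.5 228. ]
365.5 316 228 [586.3 159.2 228. ]
230 262 165 [586.9  93.6 165. ]
230 262 175 [583.3  95.9 175. ]
[array([593.8, 140.2, 205.9])]
```

>>> {"name": "step_arm", "arguments": {"increments": [{"dx": 0,"dy": 0,"dz": 0.7,"wx": 0,"wy": 0,"wz": 0},{"dx": 0,"dy": 0,"dz": 0.8,"wx": 0,"wy": 0,"wz": 0},{"dx": 0,"dy": 0,"dz": 0.5,"wx": 0,"wy": 0,"wz": 0},{"dx": 0,"dy": 0,"dz": 0,"wx": 0,"wy": 0,"wz": 0}], "fingers": 40}}

```text
time_s: 4.6
eef_pos: [588.8, 142.4, 204.8]
ee_rot: [-0.002, -0.0, 1.0, -0.0]
force: [0.5, 0.5, -0.1]
grip_width: 0.472
grip_force: 0.0
```

>>> {"name": "step_arm", "arguments": {"increments": [{"dx": 0,"dy": 0,"dz": 0,"wx": 0,"wy": 0,"wz": 0},{"dx": 0,"dy": 0,"dz": 0,"wx": 0,"wy": 0,"wz": 0},{"dx": 0,"dy": 0,"dz": 0,"wx": 0,"wy": 0,"wz": 0},{"dx": 0,"dy": 0,"dz": 0,"wx": 0,"wy": 0,"wz": 0},{"dx": 0,"dy": 0,"dz": 0,"wx": 0,"wy": 0,"wz": 0}], "fingers": 0}}

```text
time_s: 5.1
eef_pos: [589.7, 142.7, 206.9]
ee_rot: [0.001, -0.0, 1.0, 0.0]
force: [-0.7, 5.5, 0.9]
grip_width: 0.334
grip_force: 50.5
```

```bash
python3 - <<'E'
from h import *
s=ctrl.sense(); print(s)
E
```

```text
{'time_s': 5.1, 'joints': array([ 4.41063951e-02,  5.30626536e-01,  1.30752967e+00,  9.55041952e-04,
        1.30230313e+00, -1.52733226e+00]), 'dq': array([ 4.56219854e-04, -1.53719906e-03,  3.46520736e-04,  4.94421051e-04,
       -4.77184414e-06, -3.51334016e-04]), 'tau': array([-3.26420009e+00, -5.05528522e+01, -2.55875069e+01, -1.25041880e+00,
       -1.85039907e-02,  1.03047240e-02]), 'eef_pos': array([589.73473664, 142.6534411 , 206.91883144]), 'ee_rot': array([ 5.45960625e-04, -1.94748466e-04,  9.99999714e-01,  4.84845969e-04]), 'force': array([-0.70283708,  5.48207786,  0.90271654]), 'wrist_torque': array([0.8750028 , 0.07718488, 0.04823337]), 'grip_force': 50.52549093961716, 'grip_width': 0.3340633704688821}
```

```bash
cat > gen.py <<'E'
import json, numpy as np, sys
# state: phase, cmd pos
def load(): return json.load(open("st.json"))
def gen(dphis,C,r=55.3,p=1):
    s=load(); ph,x,y=s
    rows=[]
    for d in dphis:
        ph+=d; X=C[0]+r*np.cos(ph); Y=C[1]+r*np.sin(ph)
        a=round(-(X-x)/25,2); b=round((Y-y)/25,2); x-=25*a; y+=25*b
        rows.append(f'{{"dx": {a}, "dy": {b}, "dz": 0, "wx": 0, "wy": 0, "wz": 0}}')
    json.dump([ph,x,y],open("st.json","w"))
    for i in range(0,len(rows),5): print("["+", ".join(rows[i:i+5])+"]")
    print("phase",ph%(2*np.pi),x,y)
E
python3 - <<'E'
import json; json.dump([1.616,589.5,142.05],open("st.json","w"))
from gen import *
gen([.06,.12,.18,.24,.2856]+[.2856]*5,(592,88))
E
```

```text
[{"dx": 0.13, "dy": 0.04, "dz": 0, "wx": 0, "wy": 0, "wz": 0}, {"dx": 0.26, "dy": -0.05, "dz": 0, "wx": 0, "wy": 0, "wz": 0}, {"dx": 0.38, "dy": -0.12, "dz": 0, "wx": 0, "wy": 0, "wz": 0}, {"dx": 0.46, "dy": -0.26, "dz": 0, "wx": 0, "wy": 0, "wz": 0}, {"dx": 0.44, "dy": -0.45, "dz": 0, "wx": 0, "wy": 0, "wz": 0}]
[{"dx": 0.3, "dy": -0.55, "dz": 0, "wx": 0, "wy": 0, "wz": 0}, {"dx": 0.14, "dy": -0.62, "dz": 0, "wx": 0, "wy": 0, "wz": 0}, {"dx": -0.05, "dy": -0.63, "dz": 0, "wx": 0, "wy": 0, "wz": 0}, {"dx": -0.22, "dy": -0.59, "dz": 0, "wx": 0, "wy": 0, "wz": 0}, {"dx": -0.38, "dy": -0.5, "dz": 0, "wx": 0, "wy": 0, "wz": 0}]
phase 3.9296000000000006 553.0 48.80000000000001
```

>>> {"name": "step_arm", "arguments": {"increments": [{"dx": 0.13,"dy": 0.04,"dz": 0,"wx": 0,"wy": 0,"wz": 0},{"dx": 0.26,"dy": -0.05,"dz": 0,"wx": 0,"wy": 0,"wz": 0},{"dx": 0.38,"dy": -0.12,"dz": 0,"wx": 0,"wy": 0,"wz": 0},{"dx": 0.46,"dy": -0.26,"dz": 0,"wx": 0,"wy": 0,"wz": 0},{"dx": 0.44,"dy": -0.45,"dz": 0,"wx": 0,"wy": 0,"wz": 0}]}}

```text
time_s: 5.6
eef_pos: [547.3, 120.9, 206.9]
ee_rot: [0.001, -0.0, 1.0, -0.0]
force: [6.2, -2.5, -0.1]
grip_width: 0.344
grip_force: 50.6
```

>>> {"name": "step_arm", "arguments": {"increments": [{"dx": 0.3,"dy": -0.55,"dz": 0,"wx": 0,"wy": 0,"wz": 0},{"dx": 0.14,"dy": -0.62,"dz": 0,"wx": 0,"wy": 0,"wz": 0},{"dx": -0.05,"dy": -0.63,"dz": 0,"wx": 0,"wy": 0,"wz": 0},{"dx": -0.22,"dy": -0.59,"dz": 0,"wx": 0,"wy": 0,"wz": 0},{"dx": -0.38,"dy": -0.5,"dz": 0,"wx": 0,"wy": 0,"wz": 0}]}}

```text
time_s: 6.1
eef_pos: [553.9, 47.4, 206.8]
ee_rot: [0.0, 0.0, 1.0, -0.0]
force: [4.5, 6.3, 3.2]
grip_width: 0.338
grip_force: 50.8
```

```bash
python3 - <<'E'
from gen import *
gen([.2856]*12,(592,88))
E
```

```text
[{"dx": -0.5, "dy": -0.38, "dz": 0, "wx": 0, "wy": 0, "wz": 0}, {"dx": -0.6, "dy": -0.21, "dz": 0, "wx": 0, "wy": 0, "wz": 0}, {"dx": -0.62, "dy": -0.05, "dz": 0, "wx": 0, "wy": 0, "wz": 0}, {"dx": -0.62, "dy": 0.14, "dz": 0, "wx": 0, "wy": 0, "wz": 0}, {"dx": -0.55, "dy": 0.3, "dz": 0, "wx": 0, "wy": 0, "wz": 0}]
[{"dx": -0.44, "dy": 0.45, "dz": 0, "wx": 0, "wy": 0, "wz": 0}, {"dx": -0.3, "dy": 0.55, "dz": 0, "wx": 0, "wy": 0, "wz": 0}, {"dx": -0.14, "dy": 0.62, "dz": 0, "wx": 0, "wy": 0, "wz": 0}, {"dx": 0.05, "dy": 0.62, "dz": 0, "wx": 0, "wy": 0, "wz": 0}, {"dx": 0.22, "dy": 0.59, "dz": 0, "wx": 0, "wy": 0, "wz": 0}]
[{"dx": 0.38, "dy": 0.51, "dz": 0, "wx": 0, "wy": 0, "wz": 0}, {"dx": 0.5, "dy": 0.37, "dz": 0, "wx": 0, "wy": 0, "wz": 0}]
phase 1.07361469282041 618.5 136.55
```

>>> {"name": "step_arm", "arguments": {"increments": [{"dx": -0.5,"dy": -0.38,"dz": 0,"wx": 0,"wy": 0,"wz": 0},{"dx": -0.6,"dy": -0.21,"dz": 0,"wx": 0,"wy": 0,"wz": 0},{"dx": -0.62,"dy": -0.05,"dz": 0,"wx": 0,"wy": 0,"wz": 0},{"dx": -0.62,"dy": 0.14,"dz": 0,"wx": 0,"wy": 0,"wz": 0},{"dx": -0.55,"dy": 0.3,"dz": 0,"wx": 0,"wy": 0,"wz": 0}]}}

```text
time_s: 6.6
eef_pos: [626.2, 44.4, 206.6]
ee_rot: [-0.001, 0.0, 1.0, 0.001]
force: [-9.6, 10.1, 10.5]
grip_width: 0.337
grip_force: 51.6
```

>>> {"name": "step_arm", "arguments": {"increments": [{"dx": -0.44,"dy": 0.45,"dz": 0,"wx": 0,"wy": 0,"wz": 0},{"dx": -0.3,"dy": 0.55,"dz": 0,"wx": 0,"wy": 0,"wz": 0},{"dx": -0.14,"dy": 0.62,"dz": 0,"wx": 0,"wy": 0,"wz": 0},{"dx": 0.05,"dy": 0.62,"dz": 0,"wx": 0,"wy": 0,"wz": 0},{"dx": 0.22,"dy": 0.59,"dz": 0,"wx": 0,"wy": 0,"wz": 0}]}}

```text
time_s: 7.1
eef_pos: [640.6, 114.0, 206.6]
ee_rot: [-0.001, 0.0, 1.0, -0.001]
force: [-10.9, -6.2, 10.8]
grip_width: 0.337
grip_force: 51.6
```

>>> {"name": "step_arm", "arguments": {"increments": [{"dx": 0.38,"dy": 0.51,"dz": 0,"wx": 0,"wy": 0,"wz": 0},{"dx": 0.5,"dy": 0.37,"dz": 0,"wx": 0,"wy": 0,"wz": 0}]}}

```text
time_s: 7.3
eef_pos: [619.1, 135.8, 206.7]
ee_rot: [0.0, 0.0, 1.0, -0.001]
force: [-3.9, -7.4, 8.6]
grip_width: 0.341
grip_force: 51.4
```

```bash
python3 - <<'E'
from gen import *
gen([.2856]*22,(592,88))
E
```

```text
[{"dx": 0.6, "dy": 0.22, "dz": 0, "wx": 0, "wy": 0, "wz": 0}, {"dx": 0.62, "dy": 0.04, "dz": 0, "wx": 0, "wy": 0, "wz": 0}, {"dx": 0.62, "dy": -0.13, "dz": 0, "wx": 0, "wy": 0, "wz": 0}, {"dx": 0.55, "dy": -0.3, "dz": 0, "wx": 0, "wy": 0, "wz": 0}, {"dx": 0.44, "dy": -0.45, "dz": 0, "wx": 0, "wy": 0, "wz": 0}]
[{"dx": 0.3, "dy": -0.55, "dz": 0, "wx": 0, "wy": 0, "wz": 0}, {"dx": 0.14, "dy": -0.62, "dz": 0, "wx": 0, "wy": 0, "wz": 0}, {"dx": -0.05, "dy": -0.63, "dz": 0, "wx": 0, "wy": 0, "wz": 0}, {"dx": -0.22, "dy": -0.59, "dz": 0, "wx": 0, "wy": 0, "wz": 0}, {"dx": -0.38, "dy": -0.5, "dz": 0, "wx": 0, "wy": 0, "wz": 0}]
[{"dx": -0.51, "dy": -0.38, "dz": 0, "wx": 0, "wy": 0, "wz": 0}, {"dx": -0.59, "dy": -0.21, "dz": 0, "wx": 0, "wy": 0, "wz": 0}, {"dx": -0.62, "dy": -0.05, "dz": 0, "wx": 0, "wy": 0, "wz": 0}, {"dx": -0.62, "dy": 0.14, "dz": 0, "wx": 0, "wy": 0, "wz": 0}, {"dx": -0.55, "dy": 0.3, "dz": 0, "wx": 0, "wy": 0, "wz": 0}]
[{"dx": -0.44, "dy": 0.45, "dz": 0, "wx": 0, "wy": 0, "wz": 0}, {"dx": -0.3, "dy": 0.55, "dz": 0, "wx": 0, "wy": 0, "wz": 0}, {"dx": -0.14, "dy": 0.62, "dz": 0, "wx": 0, "wy": 0, "wz": 0}, {"dx": 0.05, "dy": 0.62, "dz": 0, "wx": 0, "wy": 0, "wz": 0}, {"dx": 0.22, "dy": 0.59, "dz": 0, "wx": 0, "wy": 0, "wz": 0}]
[{"dx": 0.38, "dy": 0.51, "dz": 0, "wx": 0, "wy": 0, "wz": 0}, {"dx": 0.51, "dy": 0.37, "dz": 0, "wx": 0, "wy": 0, "wz": 0}]
phase 1.0736293856408334 618.25 136.55
```

>>> {"name": "step_arm", "arguments": {"increments": [{"dx": 0.6,"dy": 0.22,"dz": 0,"wx": 0,"wy": 0,"wz": 0},{"dx": 0.62,"dy": 0.04,"dz": 0,"wx": 0,"wy": 0,"wz": 0},{"dx": 0.62,"dy": -0.13,"dz": 0,"wx": 0,"wy": 0,"wz": 0},{"dx": 0.55,"dy": -0.3,"dz": 0,"wx": 0,"wy": 0,"wz": 0},{"dx": 0.44,"dy": -0.45,"dz": 0,"wx": 0,"wy": 0,"wz": 0}]}}

```text
time_s: 7.8
eef_pos: [547.8, 121.2, 206.8]
ee_rot: [-0.0, -0.0, 1.0, 0.0]
force: [0.2, -0.2, 6.5]
grip_width: 0.333
grip_force: 51.2
```

>>> {"name": "step_arm", "arguments": {"increments": [{"dx": 0.3,"dy": -0.55,"dz": 0,"wx": 0,"wy": 0,"wz": 0},{"dx": 0.14,"dy": -0.62,"dz": 0,"wx": 0,"wy": 0,"wz": 0},{"dx": -0.05,"dy": -0.63,"dz": 0,"wx": 0,"wy": 0,"wz": 0},{"dx": -0.22,"dy": -0.59,"dz": 0,"wx": 0,"wy": 0,"wz": 0},{"dx": -0.38,"dy": -0.5,"dz": 0,"wx": 0,"wy": 0,"wz": 0}]}}

```text
time_s: 8.3
eef_pos: [554.0, 47.3, 206.8]
ee_rot: [0.0, 0.0, 1.0, -0.0]
force: [5.2, 5.9, 2.8]
grip_width: 0.337
grip_force: 50.9
```

>>> {"name": "step_arm", "arguments": {"increments": [{"dx": -0.51,"dy": -0.38,"dz": 0,"wx": 0,"wy": 0,"wz": 0},{"dx": -0.59,"dy": -0.21,"dz": 0,"wx": 0,"wy": 0,"wz": 0},{"dx": -0.62,"dy": -0.05,"dz": 0,"wx": 0,"wy": 0,"wz": 0},{"dx": -0.62,"dy": 0.14,"dz": 0,"wx": 0,"wy": 0,"wz": 0},{"dx": -0.55,"dy": 0.3,"dz": 0,"wx": 0,"wy": 0,"wz": 0}]}}

```text
time_s: 8.8
eef_pos: [626.2, 44.4, 206.6]
ee_rot: [-0.001, 0.0, 1.0, 0.001]
force: [-9.0, 11.0, 9.9]
grip_width: 0.339
grip_force: 51.6
```

>>> {"name": "step_arm", "arguments": {"increments": [{"dx": -0.44,"dy": 0.45,"dz": 0,"wx": 0,"wy": 0,"wz": 0},{"dx": -0.3,"dy": 0.55,"dz": 0,"wx": 0,"wy": 0,"wz": 0},{"dx": -0.14,"dy": 0.62,"dz": 0,"wx": 0,"wy": 0,"wz": 0},{"dx": 0.05,"dy": 0.62,"dz": 0,"wx": 0,"wy": 0,"wz": 0},{"dx": 0.22,"dy": 0.59,"dz": 0,"wx": 0,"wy": 0,"wz": 0}]}}

```text
time_s: 9.3
eef_pos: [640.6, 114.0, 206.6]
ee_rot: [-0.001, 0.0, 1.0, -0.001]
force: [-11.6, -6.3, 10.9]
grip_width: 0.339
grip_force: 51.6
```

>>> {"name": "step_arm", "arguments": {"increments": [{"dx": 0.38,"dy": 0.51,"dz": 0,"wx": 0,"wy": 0,"wz": 0},{"dx": 0.51,"dy": 0.37,"dz": 0,"wx": 0,"wy": 0,"wz": 0}]}}

```text
time_s: 9.5
eef_pos: [618.9, 135.9, 206.7]
ee_rot: [0.0, 0.0, 1.0, -0.001]
force: [-2.5, -5.5, 7.6]
grip_width: 0.334
grip_force: 51.4
```

```bash
cat > look.py <<'E'
from h import *
import sys
def red(n,cam="scene"):
    s=ctrl.sense(); c=eyes.capture(cam); cv2.imwrite(f"pics/{n}.png",c["frame"])
    hsv=cv2.cvtColor(c["frame"],cv2.COLOR_BGR2HSV)
    m=((hsv[...,0]<6)|(hsv[...,0]>174))&(hsv[...,1]>150)&(hsv[...,2]>60)
    K=np.array([[c["fx"],0,c["cx"]],[0,c["fy"],c["cy"]],[0,0,1.]]); C=np.array([592,88.])
    R=np.array(c["R"]); o=-R.T@np.array(c["t"])
    k,lab,st,ce=cv2.connectedComponentsWithStats(m.astype(np.uint8),connectivity=8)
    print(n,"t",round(s["time_s"],3))
    for i in range(1,k):
        if st[i,4]<8: continue
        a=cv2.undistortPoints(ce[i].reshape(1,1,2),K,np.array([c["k1"],0,0,0,0.]))[0,0]
        d=R.T@np.array([a[0],a[1],1.])
        out=[]
        for z in (78,134):
            X=(o+d*(z-o[2])/d[2])[:2]-C; out.append((round(float(np.hypot(*X)),1),round(float(np.arctan2(X[1],X[0])),3)))
        print(np.round(ce[i],1),st[i,4],"z78",out[0],"z134",out[1])
red(sys.argv[1],sys.argv[2])
E
python3 look.py s1 scene; python3 - <<'E'
from gen import *
gen([.2856]*22,(591.3,88))
E
```

```text
s1 t 9.5
[323.5 291.4] 65 z78 (89.8, 0.158) z134 (120.3, 0.158)
[{"dx": 0.61, "dy": 0.22, "dz": 0, "wx": 0, "wy": 0, "wz": 0}, {"dx": 0.63, "dy": 0.04, "dz": 0, "wx": 0, "wy": 0, "wz": 0}, {"dx": 0.62, "dy": -0.13, "dz": 0, "wx": 0, "wy": 0, "wz": 0}, {"dx": 0.55, "dy": -0.3, "dz": 0, "wx": 0, "wy": 0, "wz": 0}, {"dx": 0.44, "dy": -0.45, "dz": 0, "wx": 0, "wy": 0, "wz": 0}]
[{"dx": 0.3, "dy": -0.55, "dz": 0, "wx": 0, "wy": 0, "wz": 0}, {"dx": 0.13, "dy": -0.62, "dz": 0, "wx": 0, "wy": 0, "wz": 0}, {"dx": -0.04, "dy": -0.63, "dz": 0, "wx": 0, "wy": 0, "wz": 0}, {"dx": -0.22, "dy": -0.59, "dz": 0, "wx": 0, "wy": 0, "wz": 0}, {"dx": -0.38, "dy": -0.5, "dz": 0, "wx": 0, "wy": 0, "wz": 0}]
[{"dx": -0.51, "dy": -0.38, "dz": 0, "wx": 0, "wy": 0, "wz": 0}, {"dx": -0.59, "dy": -0.21, "dz": 0, "wx": 0, "wy": 0, "wz": 0}, {"dx": -0.63, "dy": -0.05, "dz": 0, "wx": 0, "wy": 0, "wz": 0}, {"dx": -0.61, "dy": 0.14, "dz": 0, "wx": 0, "wy": 0, "wz": 0}, {"dx": -0.55, "dy": 0.3, "dz": 0, "wx": 0, "wy": 0, "wz": 0}]
[{"dx": -0.45, "dy": 0.45, "dz": 0, "wx": 0, "wy": 0, "wz": 0}, {"dx": -0.3, "dy": 0.55, "dz": 0, "wx": 0, "wy": 0, "wz": 0}, {"dx": -0.13, "dy": 0.62, "dz": 0, "wx": 0, "wy": 0, "wz": 0}, {"dx": 0.05, "dy": 0.62, "dz": 0, "wx": 0, "wy": 0, "wz": 0}, {"dx": 0.22, "dy": 0.59, "dz": 0, "wx": 0, "wy": 0, "wz": 0}]
[{"dx": 0.38, "dy": 0.51, "dz": 0, "wx": 0, "wy": 0, "wz": 0}, {"dx": 0.5, "dy": 0.37, "dz": 0, "wx": 0, "wy": 0, "wz": 0}]
phase 1.0736440784612356 617.75 136.55
```

>>> {"name": "step_arm", "arguments": {"increments": [{"dx": 0.61,"dy": 0.22,"dz": 0,"wx": 0,"wy": 0,"wz": 0},{"dx": 0.63,"dy": 0.04,"dz": 0,"wx": 0,"wy": 0,"wz": 0},{"dx": 0.62,"dy": -0.13,"dz": 0,"wx": 0,"wy": 0,"wz": 0},{"dx": 0.55,"dy": -0.3,"dz": 0,"wx": 0,"wy": 0,"wz": 0},{"dx": 0.44,"dy": -0.45,"dz": 0,"wx": 0,"wy": 0,"wz": 0}]}}

```text
time_s: 10.05
eef_pos: [547.3, 120.8, 206.8]
ee_rot: [0.0, -0.0, 1.0, 0.0]
force: [3.5, -1.9, 5.4]
grip_width: 0.337
grip_force: 51.3
```

```bash
python3 look.py s2 scene
```

```text
s2 t 10.05
[348. 278.] 41 z78 (84.7, 1.305) z134 (100.3, 0.991)
[364.1 276.7] 24 z78 (132.3, 1.529) z134 (138.0, 1.286)
```

>>> {"name": "step_arm", "arguments": {"increments": [{"dx": 0.3,"dy": -0.55,"dz": 0,"wx": 0,"wy": 0,"wz": 0},{"dx": 0.13,"dy": -0.62,"dz": 0,"wx": 0,"wy": 0,"wz": 0},{"dx": -0.04,"dy": -0.63,"dz": 0,"wx": 0,"wy": 0,"wz": 0},{"dx": -0.22,"dy": -0.59,"dz": 0,"wx": 0,"wy": 0,"wz": 0},{"dx": -0.38,"dy": -0.5,"dz": 0,"wx": 0,"wy": 0,"wz": 0}]}}

```text
time_s: 10.6
eef_pos: [553.6, 47.6, 206.8]
ee_rot: [0.001, 0.0, 1.0, 0.0]
force: [5.7, 7.1, 3.4]
grip_width: 0.338
grip_force: 51.1
```

>>> {"name": "step_arm", "arguments": {"increments": [{"dx": -0.51,"dy": -0.38,"dz": 0,"wx": 0,"wy": 0,"wz": 0},{"dx": -0.59,"dy": -0.21,"dz": 0,"wx": 0,"wy": 0,"wz": 0},{"dx": -0.63,"dy": -0.05,"dz": 0,"wx": 0,"wy": 0,"wz": 0},{"dx": -0.61,"dy": 0.14,"dz": 0,"wx": 0,"wy": 0,"wz": 0},{"dx": -0.55,"dy": 0.3,"dz": 0,"wx": 0,"wy": 0,"wz": 0}]}}

```text
time_s: 11.1
eef_pos: [625.7, 44.1, 206.7]
ee_rot: [-0.0, 0.0, 1.0, 0.001]
force: [-8.4, 8.6, 10.2]
grip_width: 0.337
grip_force: 51.9
```

>>> {"name": "step_arm", "arguments": {"increments": [{"dx": -0.45,"dy": 0.45,"dz": 0,"wx": 0,"wy": 0,"wz": 0},{"dx": -0.3,"dy": 0.55,"dz": 0,"wx": 0,"wy": 0,"wz": 0},{"dx": -0.13,"dy": 0.62,"dz": 0,"wx": 0,"wy": 0,"wz": 0},{"dx": 0.05,"dy": 0.62,"dz": 0,"wx": 0,"wy": 0,"wz": 0},{"dx": 0.22,"dy": 0.59,"dz": 0,"wx": 0,"wy": 0,"wz": 0}]}}

```text
time_s: 11.6
eef_pos: [640.3, 114.1, 206.6]
ee_rot: [-0.001, 0.0, 1.0, -0.001]
force: [-9.5, -5.4, 10.4]
grip_width: 0.335
grip_force: 51.8
```

>>> {"name": "step_arm", "arguments": {"increments": [{"dx": 0.38,"dy": 0.51,"dz": 0,"wx": 0,"wy": 0,"wz": 0},{"dx": 0.5,"dy": 0.37,"dz": 0,"wx": 0,"wy": 0,"wz": 0}]}}

```text
time_s: 11.8
eef_pos: [618.6, 136.1, 206.7]
ee_rot: [0.0, -0.0, 1.0, -0.001]
force: [-3.3, -6.0, 8.9]
grip_width: 0.339
grip_force: 51.7
```

```bash
python3 look.py s3 scene; python3 - <<'E'
from gen import *
gen([.2856]*22,(591.3,88))
E
```

```text
s3 t 11.8
[281.3 257.2] 24 z78 (150.1, -1.612) z134 (141.7, -1.375)
[299.  266.2] 37 z78 (85.6, -1.397) z134 (89.6, -1.009)
[{"dx": 0.59, "dy": 0.22, "dz": 0, "wx": 0, "wy": 0, "wz": 0}, {"dx": 0.63, "dy": 0.04, "dz": 0, "wx": 0, "wy": 0, "wz": 0}, {"dx": 0.62, "dy": -0.13, "dz": 0, "wx": 0, "wy": 0, "wz": 0}, {"dx": 0.55, "dy": -0.3, "dz": 0, "wx": 0, "wy": 0, "wz": 0}, {"dx": 0.44, "dy": -0.45, "dz": 0, "wx": 0, "wy": 0, "wz": 0}]
[{"dx": 0.3, "dy": -0.55, "dz": 0, "wx": 0, "wy": 0, "wz": 0}, {"dx": 0.13, "dy": -0.62, "dz": 0, "wx": 0, "wy": 0, "wz": 0}, {"dx": -0.04, "dy": -0.63, "dz": 0, "wx": 0, "wy": 0, "wz": 0}, {"dx": -0.22, "dy": -0.59, "dz": 0, "wx": 0, "wy": 0, "wz": 0}, {"dx": -0.38, "dy": -0.5, "dz": 0, "wx": 0, "wy": 0, "wz": 0}]
[{"dx": -0.51, "dy": -0.38, "dz": 0, "wx": 0, "wy": 0, "wz": 0}, {"dx": -0.59, "dy": -0.21, "dz": 0, "wx": 0, "wy": 0, "wz": 0}, {"dx": -0.63, "dy": -0.05, "dz": 0, "wx": 0, "wy": 0, "wz": 0}, {"dx": -0.61, "dy": 0.14, "dz": 0, "wx": 0, "wy": 0, "wz": 0}, {"dx": -0.55, "dy": 0.3, "dz": 0, "wx": 0, "wy": 0, "wz": 0}]
[{"dx": -0.45, "dy": 0.45, "dz": 0, "wx": 0, "wy": 0, "wz": 0}, {"dx": -0.3, "dy": 0.55, "dz": 0, "wx": 0, "wy": 0, "wz": 0}, {"dx": -0.13, "dy": 0.62, "dz": 0, "wx": 0, "wy": 0, "wz": 0}, {"dx": 0.05, "dy": 0.62, "dz": 0, "wx": 0, "wy": 0, "wz": 0}, {"dx": 0.22, "dy": 0.59, "dz": 0, "wx": 0, "wy": 0, "wz": 0}]
[{"dx": 0.38, "dy": 0.51, "dz": 0, "wx": 0, "wy": 0, "wz": 0}, {"dx": 0.5, "dy": 0.37, "dz": 0, "wx": 0, "wy": 0, "wz": 0}]
phase 1.0736587712816217 617.75 136.55
```

>>> {"name": "step_arm", "arguments": {"increments": [{"dx": 0.59,"dy": 0.22,"dz": 0,"wx": 0,"wy": 0,"wz": 0},{"dx": 0.63,"dy": 0.04,"dz": 0,"wx": 0,"wy": 0,"wz": 0},{"dx": 0.62,"dy": -0.13,"dz": 0,"wx": 0,"wy": 0,"wz": 0},{"dx": 0.55,"dy": -0.3,"dz": 0,"wx": 0,"wy": 0,"wz": 0},{"dx": 0.44,"dy": -0.45,"dz": 0,"wx": 0,"wy": 0,"wz": 0}]}}

```text
time_s: 12.35
eef_pos: [547.4, 120.9, 206.8]
ee_rot: [0.0, -0.0, 1.0, 0.0]
force: [3.2, -1.4, 6.7]
grip_width: 0.338
grip_force: 51.5
```

>>> {"name": "step_arm", "arguments": {"increments": [{"dx": 0.3,"dy": -0.55,"dz": 0,"wx": 0,"wy": 0,"wz": 0},{"dx": 0.13,"dy": -0.62,"dz": 0,"wx": 0,"wy": 0,"wz": 0},{"dx": -0.04,"dy": -0.63,"dz": 0,"wx": 0,"wy": 0,"wz": 0},{"dx": -0.22,"dy": -0.59,"dz": 0,"wx": 0,"wy": 0,"wz": 0},{"dx": -0.38,"dy": -0.5,"dz": 0,"wx": 0,"wy": 0,"wz": 0}]}}

```text
time_s: 12.85
eef_pos: [553.6, 47.6, 206.8]
ee_rot: [0.001, 0.0, 1.0, 0.0]
force: [6.4, 7.0, 3.1]
grip_width: 0.337
grip_force: 51.3
```

>>> {"name": "step_arm", "arguments": {"increments": [{"dx": -0.51,"dy": -0.38,"dz": 0,"wx": 0,"wy": 0,"wz": 0},{"dx": -0.59,"dy": -0.21,"dz": 0,"wx": 0,"wy": 0,"wz": 0},{"dx": -0.63,"dy": -0.05,"dz": 0,"wx": 0,"wy": 0,"wz": 0},{"dx": -0.61,"dy": 0.14,"dz": 0,"wx": 0,"wy": 0,"wz": 0},{"dx": -0.55,"dy": 0.3,"dz": 0,"wx": 0,"wy": 0,"wz": 0}]}}

```text
time_s: 13.35
eef_pos: [625.7, 44.1, 206.6]
ee_rot: [-0.0, 0.0, 1.0, 0.001]
force: [-7.6, 9.3, 10.8]
grip_width: 0.34
grip_force: 52.1
```

>>> {"name": "step_arm", "arguments": {"increments": [{"dx": -0.45,"dy": 0.45,"dz": 0,"wx": 0,"wy": 0,"wz": 0},{"dx": -0.3,"dy": 0.55,"dz": 0,"wx": 0,"wy": 0,"wz": 0},{"dx": -0.13,"dy": 0.62,"dz": 0,"wx": 0,"wy": 0,"wz": 0},{"dx": 0.05,"dy": 0.62,"dz": 0,"wx": 0,"wy": 0,"wz": 0},{"dx": 0.22,"dy": 0.59,"dz": 0,"wx": 0,"wy": 0,"wz": 0}]}}

```text
time_s: 13.85
eef_pos: [640.3, 114.2, 206.6]
ee_rot: [-0.001, 0.0, 1.0, -0.001]
force: [-8.6, -5.3, 10.8]
grip_width: 0.335
grip_force: 52.0
```

>>> {"name": "step_arm", "arguments": {"increments": [{"dx": 0.38,"dy": 0.51,"dz": 0,"wx": 0,"wy": 0,"wz": 0},{"dx": 0.5,"dy": 0.37,"dz": 0,"wx": 0,"wy": 0,"wz": 0},{"dx": 0.59,"dy": 0.22,"dz": 0,"wx": 0,"wy": 0,"wz": 0},{"dx": 0.63,"dy": 0.04,"dz": 0,"wx": 0,"wy": 0,"wz": 0},{"dx": 0.62,"dy": -0.13,"dz": 0,"wx": 0,"wy": 0,"wz": 0}]}}

```text
time_s: 14.35
eef_pos: [572.5, 139.7, 206.7]
ee_rot: [0.001, -0.0, 1.0, -0.0]
force: [2.6, -3.8, 7.1]
grip_width: 0.34
grip_force: 51.7
```

>>> {"name": "step_arm", "arguments": {"increments": [{"dx": 0.55,"dy": -0.3,"dz": 0,"wx": 0,"wy": 0,"wz": 0},{"dx": 0.44,"dy": -0.45,"dz": 0,"wx": 0,"wy": 0,"wz": 0},{"dx": 0.3,"dy": -0.55,"dz": 0,"wx": 0,"wy": 0,"wz": 0},{"dx": 0.13,"dy": -0.62,"dz": 0,"wx": 0,"wy": 0,"wz": 0},{"dx": -0.04,"dy": -0.63,"dz": 0,"wx": 0,"wy": 0,"wz": 0}]}}

```text
time_s: 14.85
eef_pos: [537.8, 75.1, 206.8]
ee_rot: [-0.0, -0.0, 1.0, -0.0]
force: [5.4, 1.7, 3.6]
grip_width: 0.338
grip_force: 51.4
```

>>> {"name": "step_arm", "arguments": {"increments": [{"dx": -0.22,"dy": -0.59,"dz": 0,"wx": 0,"wy": 0,"wz": 0},{"dx": -0.38,"dy": -0.5,"dz": 0,"wx": 0,"wy": 0,"wz": 0},{"dx": -0.51,"dy": -0.38,"dz": 0,"wx": 0,"wy": 0,"wz": 0},{"dx": -0.59,"dy": -0.21,"dz": 0,"wx": 0,"wy": 0,"wz": 0},{"dx": -0.63,"dy": -0.05,"dz": 0,"wx": 0,"wy": 0,"wz": 0}]}}

```text
time_s: 15.35
eef_pos: [597.2, 32.7, 206.7]
ee_rot: [0.0, 0.0, 1.0, 0.001]
force: [-0.7, 11.6, 8.5]
grip_width: 0.34
grip_force: 51.9
```

>>> {"name": "step_arm", "arguments": {"increments": [{"dx": -0.61,"dy": 0.14,"dz": 0,"wx": 0,"wy": 0,"wz": 0},{"dx": -0.55,"dy": 0.3,"dz": 0,"wx": 0,"wy": 0,"wz": 0},{"dx": -0.45,"dy": 0.45,"dz": 0,"wx": 0,"wy": 0,"wz": 0},{"dx": -0.3,"dy": 0.55,"dz": 0,"wx": 0,"wy": 0,"wz": 0},{"dx": -0.13,"dy": 0.62,"dz": 0,"wx": 0,"wy": 0,"wz": 0}]}}

```text
time_s: 15.85
eef_pos: [647.0, 84.5, 206.6]
ee_rot: [-0.001, 0.0, 1.0, 0.0]
force: [-12.6, -0.0, 12.2]
grip_width: 0.342
grip_force: 52.1
```

>>> {"name": "step_arm", "arguments": {"increments": [{"dx": 0.05,"dy": 0.62,"dz": 0,"wx": 0,"wy": 0,"wz": 0},{"dx": 0.22,"dy": 0.59,"dz": 0,"wx": 0,"wy": 0,"wz": 0},{"dx": 0.38,"dy": 0.51,"dz": 0,"wx": 0,"wy": 0,"wz": 0},{"dx": 0.5,"dy": 0.37,"dz": 0,"wx": 0,"wy": 0,"wz": 0}]}}

```text
time_s: 16.25
eef_pos: [618.6, 136.1, 206.7]
ee_rot: [0.0, -0.0, 1.0, -0.001]
force: [-3.2, -6.7, 9.5]
grip_width: 0.338
grip_force: 51.9
```

```bash
python3 look.py s4 scene
```

```text
s4 t 16.25
[368.5 259.4] 24 z78 (149.8, 2.009) z134 (138.6, 1.772)
[355.6 267.4] 19 z78 (101.7, 1.799) z134 (101.2, 1.458)
```

>>> {"name": "step_arm", "arguments": {"increments": [{"dx": 0.59,"dy": 0.22,"dz": 0,"wx": 0,"wy": 0,"wz": 0},{"dx": 0.63,"dy": 0.04,"dz": 0,"wx": 0,"wy": 0,"wz": 0},{"dx": 0.62,"dy": -0.13,"dz": 0,"wx": 0,"wy": 0,"wz": 0},{"dx": 0.55,"dy": -0.3,"dz": 0,"wx": 0,"wy": 0,"wz": 0},{"dx": 0.44,"dy": -0.45,"dz": 0,"wx": 0,"wy": 0,"wz": 0}]}}

```text
time_s: 16.8
eef_pos: [547.5, 121.0, 206.8]
ee_rot: [0.0, -0.0, 1.0, 0.0]
force: [2.8, -1.6, 6.5]
grip_width: 0.335
grip_force: 51.7
```

>>> {"name": "step_arm", "arguments": {"increments": [{"dx": 0.3,"dy": -0.55,"dz": 0,"wx": 0,"wy": 0,"wz": 0},{"dx": 0.13,"dy": -0.62,"dz": 0,"wx": 0,"wy": 0,"wz": 0},{"dx": -0.04,"dy": -0.63,"dz": 0,"wx": 0,"wy": 0,"wz": 0},{"dx": -0.22,"dy": -0.59,"dz": 0,"wx": 0,"wy": 0,"wz": 0},{"dx": -0.38,"dy": -0.5,"dz": 0,"wx": 0,"wy": 0,"wz": 0}]}}

```text
time_s: 17.3
eef_pos: [553.6, 47.6, 206.8]
ee_rot: [0.001, 0.0, 1.0, 0.0]
force: [6.5, 6.6, 3.9]
grip_width: 0.342
grip_force: 51.5
```

>>> {"name": "step_arm", "arguments": {"increments": [{"dx": -0.51,"dy": -0.38,"dz": 0,"wx": 0,"wy": 0,"wz": 0},{"dx": -0.59,"dy": -0.21,"dz": 0,"wx": 0,"wy": 0,"wz": 0},{"dx": -0.63,"dy": -0.05,"dz": 0,"wx": 0,"wy": 0,"wz": 0},{"dx": -0.61,"dy": 0.14,"dz": 0,"wx": 0,"wy": 0,"wz": 0},{"dx": -0.55,"dy": 0.3,"dz": 0,"wx": 0,"wy": 0,"wz": 0}]}}

```text
time_s: 17.8
eef_pos: [625.7, 44.2, 206.6]
ee_rot: [-0.0, 0.0, 1.0, 0.001]
force: [-6.4, 8.5, 11.2]
grip_width: 0.336
grip_force: 52.1
```

>>> {"name": "step_arm", "arguments": {"increments": [{"dx": -0.45,"dy": 0.45,"dz": 0,"wx": 0,"wy": 0,"wz": 0},{"dx": -0.3,"dy": 0.55,"dz": 0,"wx": 0,"wy": 0,"wz": 0},{"dx": -0.13,"dy": 0.62,"dz": 0,"wx": 0,"wy": 0,"wz": 0},{"dx": 0.05,"dy": 0.62,"dz": 0,"wx": 0,"wy": 0,"wz": 0},{"dx": 0.22,"dy": 0.59,"dz": 0,"wx": 0,"wy": 0,"wz": 0}]}}

```text
time_s: 18.3
eef_pos: [640.3, 114.2, 206.6]
ee_rot: [-0.001, 0.0, 1.0, -0.001]
force: [-9.1, -5.3, 11.8]
grip_width: 0.339
grip_force: 52.1
```

>>> {"name": "step_arm", "arguments": {"increments": [{"dx": 0.38,"dy": 0.51,"dz": 0,"wx": 0,"wy": 0,"wz": 0},{"dx": 0.5,"dy": 0.37,"dz": 0,"wx": 0,"wy": 0,"wz": 0}]}}

```text
time_s: 18.5
eef_pos: [618.6, 136.1, 206.7]
ee_rot: [0.0, -0.0, 1.0, -0.001]
force: [-3.1, -6.6, 9.5]
grip_width: 0.336
grip_force: 52.0
```

```bash
python3 look.py s5 scene; python3 - <<'E'
from gen import *
gen([.2856]*6+[.2,.12,.05],(591.3,88))
E
python3 - <<'E'
from h import *
for cam in ("scene","top"):
    f=cv2.imread(f"pics/{cam}0.png"); c=eyes.capture(cam)
    hsv=cv2.cvtColor(f,cv2.COLOR_BGR2HSV); m=(abs(hsv[...,0].astype(int)-28)<6)&(hsv[...,1]>130)&(hsv[...,2]>80)
    ys,xs=np.nonzero(m); print(cam,len(xs),xs.min(),xs.max(),ys.min(),ys.max())
    K=np.array([[c["fx"],0,c["cx"]],[0,c["fy"],c["cy"]],[0,0,1.]]);R=np.array(c["R"]); o=-R.T@np.array(c["t"])
    a=cv2.undistortPoints(np.array([[[xs.mean(),ys.mean()]]]),K,np.array([c["k1"],0,0,0,0.]))[0,0]; d=R.T@np.array([*a,1.])
    for z in (80,95,104):
        X=(o+d*(z-o[2])/d[2])[:2]-[591.5,88]; print(z,np.hypot(*X),np.arctan2(X[1],X[0]))
E
```

```text
s5 t 18.5
[325.3 291.5] 68 z78 (89.6, 0.224) z134 (120.1, 0.205)
[{"dx": 0.59, "dy": 0.22, "dz": 0, "wx": 0, "wy": 0, "wz": 0}, {"dx": 0.63, "dy": 0.04, "dz": 0, "wx": 0, "wy": 0, "wz": 0}, {"dx": 0.62, "dy": -0.13, "dz": 0, "wx": 0, "wy": 0, "wz": 0}, {"dx": 0.55, "dy": -0.3, "dz": 0, "wx": 0, "wy": 0, "wz": 0}, {"dx": 0.44, "dy": -0.45, "dz": 0, "wx": 0, "wy": 0, "wz": 0}]
[{"dx": 0.3, "dy": -0.55, "dz": 0, "wx": 0, "wy": 0, "wz": 0}, {"dx": 0.11, "dy": -0.43, "dz": 0, "wx": 0, "wy": 0, "wz": 0}, {"dx": 0.03, "dy": -0.27, "dz": 0, "wx": 0, "wy": 0, "wz": 0}, {"dx": -0.0, "dy": -0.11, "dz": 0, "wx": 0, "wy": 0, "wz": 0}]
phase 3.157258771281615 536.0 87.05000000000001
scene 26 335 337 308 318
80 170.25917900043873 0.4084844407524419
95 177.35169664135995 0.3956958628419027
104 181.6202592246238 0.388502836434948
top 12 273 276 174 179
80 181.62073368781498 0.39991526559945223
95 177.75535263874653 0.400170076756464
104 175.43612974448746 0.400328353124216
```

```bash
cat > sim.py <<'E'
import numpy as np
def sim(th,w,rows,I,stalls=(),dt=.002,k=.024):
    # rows: list of (duration, crank speed)
    for T,wc in rows:
        for _ in range(int(round(T/dt))):
            tq=k*(wc-w)-.006*w
            if abs(w)<1e-3 and abs(tq)<.004: w=0.;continue
            nw=w+dt*(tq-.004*np.sign(w if abs(w)>1e-3 else tq))/I
            w=0. if nw*w<0 else nw
            th+=w*dt
    return th,w
E
cat > p.py <<'E'
from sim import *
import json
ramp=[.6,1.2,1.8,2.4]
r1=[(.1,a) for a in ramp]+[(4.0,2.856)]
for f in (.7,.85,1,1.15,1.3,1.4):
    I=.023*f
    a=sim(-.715,0,r1,I)
    b=sim(*a,[(.05,0),(.5,2.856),(.05,0),(1.7,2.856),(.05,0),(4.4,2.856),(.05,0),(2.2,2.856)],I)
    out=[]
    for n in (14,16,18): out.append(round(sim(*b,[(.15,0)]+[(.1*n,2.0),(.1,1.5),(.1,1),(.1,.5),(5,0)],I)[0]-4*2*np.pi,2))
    print(f,round(a[0]-2*np.pi,3),round(b[0]-8*np.pi,3),round(b[1],2),out)
E
python3 p.py
```

```text
0.7 0.884 0.943 2.15 [np.float64(4.17), np.float64(4.46), np.float64(4.75)]
0.85 0.639 0.697 2.15 [np.float64(4.13), np.float64(4.42), np.float64(4.71)]
1 0.396 0.452 2.14 [np.float64(4.09), np.float64(4.38), np.float64(4.67)]
1.15 0.158 0.208 2.14 [np.float64(4.05), np.float64(4.34), np.float64(4.64)]
1.3 -0.074 -0.037 2.14 [np.float64(4.01), np.float64(4.3), np.float64(4.6)]
1.4 -0.224 -0.199 2.14 [np.float64(3.98), np.float64(4.28), np.float64(4.57)]
```

```bash
python3 - <<'E'
import json; json.dump([1.07366,617.75,136.55],open("st.json","w"))
from gen import *
gen([.2]*32+[.15,.1,.05],(591.3,88))
E
```

```text
[{"dx": 0.41, "dy": 0.17, "dz": 0, "wx": 0, "wy": 0, "wz": 0}, {"dx": 0.43, "dy": 0.09, "dz": 0, "wx": 0, "wy": 0, "wz": 0}, {"dx": 0.45, "dy": -0.0, "dz": 0, "wx": 0, "wy": 0, "wz": 0}, {"dx": 0.43, "dy": -0.09, "dz": 0, "wx": 0, "wy": 0, "wz": 0}, {"dx": 0.4, "dy": -0.17, "dz": 0, "wx": 0, "wy": 0, "wz": 0}]
[{"dx": 0.37, "dy": -0.25, "dz": 0, "wx": 0, "wy": 0, "wz": 0}, {"dx": 0.3, "dy": -0.32, "dz": 0, "wx": 0, "wy": 0, "wz": 0}, {"dx": 0.24, "dy": -0.37, "dz": 0, "wx": 0, "wy": 0, "wz": 0}, {"dx": 0.16, "dy": -0.42, "dz": 0, "wx": 0, "wy": 0, "wz": 0}, {"dx": 0.07, "dy": -0.43, "dz": 0, "wx": 0, "wy": 0, "wz": 0}]
[{"dx": -0.01, "dy": -0.44, "dz": 0, "wx": 0, "wy": 0, "wz": 0}, {"dx": -0.1, "dy": -0.43, "dz": 0, "wx": 0, "wy": 0, "wz": 0}, {"dx": -0.19, "dy": -0.4, "dz": 0, "wx": 0, "wy": 0, "wz": 0}, {"dx": -0.26, "dy": -0.36, "dz": 0, "wx": 0, "wy": 0, "wz": 0}, {"dx": -0.32, "dy": -0.3, "dz": 0, "wx": 0, "wy": 0, "wz": 0}]
[{"dx": -0.38, "dy": -0.22, "dz": 0, "wx": 0, "wy": 0, "wz": 0}, {"dx": -0.42, "dy": -0.15, "dz": 0, "wx": 0, "wy": 0, "wz": 0}, {"dx": -0.44, "dy": -0.06,
[... 437 characters left out ...]
42, "dz": 0, "wx": 0, "wy": 0, "wz": 0}]
[{"dx": -0.04, "dy": 0.44, "dz": 0, "wx": 0, "wy": 0, "wz": 0}, {"dx": 0.04, "dy": 0.44, "dz": 0, "wx": 0, "wy": 0, "wz": 0}, {"dx": 0.12, "dy": 0.42, "dz": 0, "wx": 0, "wy": 0, "wz": 0}, {"dx": 0.21, "dy": 0.39, "dz": 0, "wx": 0, "wy": 0, "wz": 0}, {"dx": 0.28, "dy": 0.34, "dz": 0, "wx": 0, "wy": 0, "wz": 0}]
[{"dx": 0.35, "dy": 0.28, "dz": 0, "wx": 0, "wy": 0, "wz": 0}, {"dx": 0.39, "dy": 0.2, "dz": 0, "wx": 0, "wy": 0, "wz": 0}, {"dx": 0.31, "dy": 0.1, "dz": 0, "wx": 0, "wy": 0, "wz": 0}, {"dx": 0.22, "dy": 0.04, "dz": 0, "wx": 0, "wy": 0, "wz": 0}, {"dx": 0.11, "dy": 0.01, "dz": 0, "wx": 0, "wy": 0, "wz": 0}]
phase 1.4904746928204178 595.75 143.05
```

>>> {"name": "step_arm", "arguments": {"increments": [{"dx": 0.41,"dy": 0.17,"dz": 0,"wx": 0,"wy": 0,"wz": 0},{"dx": 0.43,"dy": 0.09,"dz": 0,"wx": 0,"wy": 0,"wz": 0},{"dx": 0.45,"dy": 0,"dz": 0,"wx": 0,"wy": 0,"wz": 0},{"dx": 0.43,"dy": -0.09,"dz": 0,"wx": 0,"wy": 0,"wz": 0},{"dx": 0.4,"dy": -0.17,"dz": 0,"wx": 0,"wy": 0,"wz": 0}]}}

```text
time_s: 19.15
eef_pos: [565.6, 136.4, 206.8]
ee_rot: [0.001, -0.0, 1.0, 0.0]
force: [1.3, -1.5, 7.6]
grip_width: 0.335
grip_force: 51.8
```

>>> {"name": "step_arm", "arguments": {"increments": [{"dx": 0.37,"dy": -0.25,"dz": 0,"wx": 0,"wy": 0,"wz": 0},{"dx": 0.3,"dy": -0.32,"dz": 0,"wx": 0,"wy": 0,"wz": 0},{"dx": 0.24,"dy": -0.37,"dz": 0,"wx": 0,"wy": 0,"wz": 0},{"dx": 0.16,"dy": -0.42,"dz": 0,"wx": 0,"wy": 0,"wz": 0},{"dx": 0.07,"dy": -0.43,"dz": 0,"wx": 0,"wy": 0,"wz": 0}]}}

```text
time_s: 19.65
eef_pos: [536.7, 91.2, 206.8]
ee_rot: [-0.0, -0.0, 1.0, -0.0]
force: [-1.4, 1.2, 8.7]
grip_width: 0.337
grip_force: 51.9
```

>>> {"name": "step_arm", "arguments": {"increments": [{"dx": -0.01,"dy": -0.44,"dz": 0,"wx": 0,"wy": 0,"wz": 0},{"dx": -0.1,"dy": -0.43,"dz": 0,"wx": 0,"wy": 0,"wz": 0},{"dx": -0.19,"dy": -0.4,"dz": 0,"wx": 0,"wy": 0,"wz": 0},{"dx": -0.26,"dy": -0.36,"dz": 0,"wx": 0,"wy": 0,"wz": 0},{"dx": -0.32,"dy": -0.3,"dz": 0,"wx": 0,"wy": 0,"wz": 0}]}}

```text
time_s: 20.15
eef_pos: [559.8, 42.6, 206.7]
ee_rot: [0.001, 0.0, 1.0, 0.0]
force: [3.0, 5.3, 5.5]
grip_width: 0.341
grip_force: 51.7
```

>>> {"name": "step_arm", "arguments": {"increments": [{"dx": -0.38,"dy": -0.22,"dz": 0,"wx": 0,"wy": 0,"wz": 0},{"dx": -0.42,"dy": -0.15,"dz": 0,"wx": 0,"wy": 0,"wz": 0},{"dx": -0.44,"dy": -0.06,"dz": 0,"wx": 0,"wy": 0,"wz": 0},{"dx": -0.44,"dy": 0.02,"dz": 0,"wx": 0,"wy": 0,"wz": 0},{"dx": -0.42,"dy": 0.12,"dz": 0,"wx": 0,"wy": 0,"wz": 0}]}}

```text
time_s: 20.65
eef_pos: [612.2, 36.5, 206.7]
ee_rot: [0.0, 0.0, 1.0, 0.001]
force: [-2.3, 6.7, 9.2]
grip_width: 0.334
grip_force: 52.0
```

>>> {"name": "step_arm", "arguments": {"increments": [{"dx": -0.4,"dy": 0.2,"dz": 0,"wx": 0,"wy": 0,"wz": 0},{"dx": -0.35,"dy": 0.27,"dz": 0,"wx": 0,"wy": 0,"wz": 0},{"dx": -0.29,"dy": 0.33,"dz": 0,"wx": 0,"wy": 0,"wz": 0},{"dx": -0.21,"dy": 0.39,"dz": 0,"wx": 0,"wy": 0,"wz": 0},{"dx": -0.14,"dy": 0.42,"dz": 0,"wx": 0,"wy": 0,"wz": 0}]}}

```text
time_s: 21.15
eef_pos: [645.9, 76.8, 206.6]
ee_rot: [-0.001, -0.0, 1.0, 0.0]
force: [-9.8, 1.6, 11.8]
grip_width: 0.341
grip_force: 52.2
```

>>> {"name": "step_arm", "arguments": {"increments": [{"dx": -0.04,"dy": 0.44,"dz": 0,"wx": 0,"wy": 0,"wz": 0},{"dx": 0.04,"dy": 0.44,"dz": 0,"wx": 0,"wy": 0,"wz": 0},{"dx": 0.12,"dy": 0.42,"dz": 0,"wx": 0,"wy": 0,"wz": 0},{"dx": 0.21,"dy": 0.39,"dz": 0,"wx": 0,"wy": 0,"wz": 0},{"dx": 0.28,"dy": 0.34,"dz": 0,"wx": 0,"wy": 0,"wz": 0}]}}

```text
time_s: 21.65
eef_pos: [631.0, 126.6, 206.7]
ee_rot: [-0.0, 0.0, 1.0, -0.001]
force: [-5.4, -4.8, 9.9]
grip_width: 0.343
grip_force: 52.0
```

>>> {"name": "step_arm", "arguments": {"increments": [{"dx": 0.35,"dy": 0.28,"dz": 0,"wx": 0,"wy": 0,"wz": 0},{"dx": 0.39,"dy": 0.2,"dz": 0,"wx": 0,"wy": 0,"wz": 0},{"dx": 0.31,"dy": 0.1,"dz": 0,"wx": 0,"wy": 0,"wz": 0},{"dx": 0.22,"dy": 0.04,"dz": 0,"wx": 0,"wy": 0,"wz": 0},{"dx": 0.11,"dy": 0.01,"dz": 0,"wx": 0,"wy": 0,"wz": 0}]}}

```text
time_s: 22.15
eef_pos: [596.7, 142.6, 206.8]
ee_rot: [0.0, -0.0, 1.0, -0.0]
force: [0.0, -0.2, 7.9]
grip_width: 0.336
grip_force: 51.8
```

>>> {"name": "step_arm", "arguments": {"increments": [{"dx": 0,"dy": 0,"dz": 0,"wx": 0,"wy": 0,"wz": 0},{"dx": 0,"dy": 0,"dz": 0,"wx": 0,"wy": 0,"wz": 0},{"dx": 0,"dy": 0,"dz": 0,"wx": 0,"wy": 0,"wz": 0},{"dx": 0,"dy": 0,"dz": 0,"wx": 0,"wy": 0,"wz": 0},{"dx": 0,"dy": 0,"dz": 0,"wx": 0,"wy": 0,"wz": 0}]}}

```text
time_s: 22.65
eef_pos: [597.1, 142.6, 206.8]
ee_rot: [0.001, 0.0, 1.0, -0.0]
force: [-0.5, 0.7, 8.2]
grip_width: 0.34
grip_force: 51.8
```

>>> {"name": "step_arm", "arguments": {"increments": [{"dx": 0,"dy": 0,"dz": 0,"wx": 0,"wy": 0,"wz": 0},{"dx": 0,"dy": 0,"dz": 0,"wx": 0,"wy": 0,"wz": 0},{"dx": 0,"dy": 0,"dz": 0,"wx": 0,"wy": 0,"wz": 0},{"dx": 0,"dy": 0,"dz": 0,"wx": 0,"wy": 0,"wz": 0},{"dx": 0,"dy": 0,"dz": 0,"wx": 0,"wy": 0,"wz": 0}]}}

```text
time_s: 23.15
eef_pos: [597.1, 142.6, 206.8]
ee_rot: [0.001, 0.0, 1.0, -0.0]
force: [0.6, 0.2, 7.4]
grip_width: 0.341
grip_force: 51.8
```

>>> {"name": "step_arm", "arguments": {"increments": [{"dx": 0,"dy": 0,"dz": 0,"wx": 0,"wy": 0,"wz": 0},{"dx": 0,"dy": 0,"dz": 0,"wx": 0,"wy": 0,"wz": 0},{"dx": 0,"dy": 0,"dz": 0,"wx": 0,"wy": 0,"wz": 0},{"dx": 0,"dy": 0,"dz": 0,"wx": 0,"wy": 0,"wz": 0},{"dx": 0,"dy": 0,"dz": 0,"wx": 0,"wy": 0,"wz": 0}]}}

```text
time_s: 23.65
eef_pos: [597.1, 142.6, 206.8]
ee_rot: [0.001, 0.0, 1.0, -0.0]
force: [0.2, 0.1, 7.9]
grip_width: 0.337
grip_force: 51.8
```

```bash
python3 look.py s6 scene
```

```text
s6 t 23.65
[331.5 291.7] 81 z78 (92.7, 0.438) z134 (122.1, 0.361)
```

>>> {"name": "step_arm", "arguments": {"increments": [{"dx": 0,"dy": 0,"dz": 0,"wx": 0,"wy": 0,"wz": 0},{"dx": 0,"dy": 0,"dz": 0,"wx": 0,"wy": 0,"wz": 0},{"dx": 0,"dy": 0,"dz": 0,"wx": 0,"wy": 0,"wz": 0},{"dx": 0,"dy": 0,"dz": 0,"wx": 0,"wy": 0,"wz": 0},{"dx": 0,"dy": 0,"dz": 0,"wx": 0,"wy": 0,"wz": 0}]}}

```text
time_s: 24.2
eef_pos: [597.1, 142.6, 206.8]
ee_rot: [0.001, 0.0, 1.0, -0.0]
force: [0.1, 0.1, 8.8]
grip_width: 0.338
grip_force: 51.8
```

>>> {"name": "step_arm", "arguments": {"increments": [{"dx": 0,"dy": 0,"dz": 0,"wx": 0,"wy": 0,"wz": 0},{"dx": 0,"dy": 0,"dz": 0,"wx": 0,"wy": 0,"wz": 0},{"dx": 0,"dy": 0,"dz": 0,"wx": 0,"wy": 0,"wz": 0},{"dx": 0,"dy": 0,"dz": 0,"wx": 0,"wy": 0,"wz": 0},{"dx": 0,"dy": 0,"dz": 0,"wx": 0,"wy": 0,"wz": 0}]}}

```text
time_s: 24.7
eef_pos: [597.1, 142.6, 206.8]
ee_rot: [0.001, 0.0, 1.0, -0.0]
force: [-0.1, 1.3, 7.5]
grip_width: 0.338
grip_force: 51.8
```

```bash
python3 look.py s7 scene; python3 look.py t7 top; python3 -c "
import cv2
f=cv2.imread('pics/s7.png')[200:340,240:420]; cv2.imwrite('pics/s7c.png',cv2.resize(f,None,fx=4,fy=4,interpolation=cv2.INTER_CUBIC))"
```

```text
s7 t 24.7
[332.6 291.7] 78 z78 (93.4, 0.474) z134 (122.5, 0.387)
t7 t 24.75
[276.9 184.7] 28 z78 (154.1, 0.429) z134 (140.7, 0.432)
```

View pics/s7c.png

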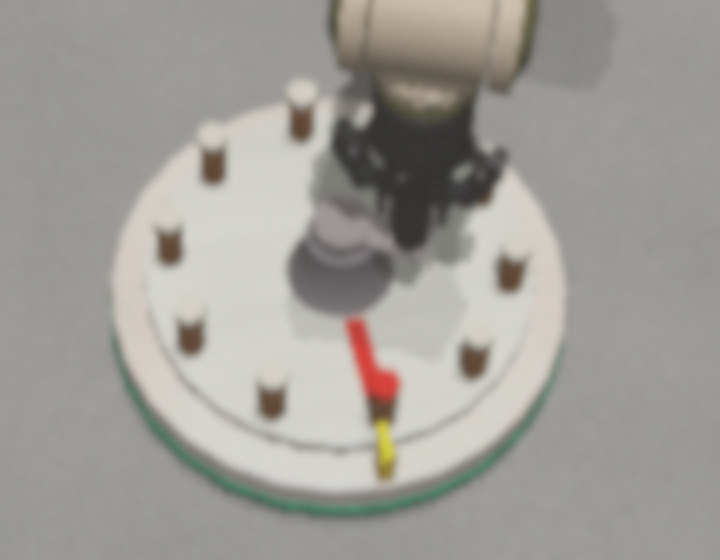

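```bash
cat > fine.py <<'E'
from h import *
import sys
n=sys.argv[1]; C=np.array([591.5,88.])
tiles=[]
for cam,(y0,x0) in (("scene",(280,305)),("top",(165,250))):
    s=ctrl.sense(); c=eyes.capture(cam); f=c["frame"]; cv2.imwrite(f"pics/{n}{cam}.png",f)
    K=np.array([[c["fx"],0,c["cx"]],[0,c["fy"],c["cy"]],[0,0,1.]]);R=np.array(c["R"]); rv=cv2.Rodrigues(R)[0]
    t=np.array(c["t"],float); D=np.array([c["k1"],0,0,0,0.])
    print(cam,s["time_s"])
    for l in ("red_cap","stop_point","crank_axis","mixer","carousel"):
        for d in eyes.landmark_of(cam,l)[:1]:
            X=w(cam,c,d["point"]); print(" ",l,round(d["p"],2),np.round(X,1),round(float(np.arctan2(X[1]-C[1],X[0]-C[0])),3))
    im=cv2.resize(f[y0:y0+45,x0:x0+60],None,fx=6,fy=6,interpolation=cv2.INTER_CUBIC); 
    tiles.append(im)
    hsv=cv2.cvtColor(f,cv2.COLOR_BGR2HSV)
    m=((hsv[...,0]<8)|(hsv[...,0]>172))&(hsv[...,1]>110)&(hsv[...,2]>50); m=m.astype(np.uint8)
    ys,xs=np.nonzero(m[150:330,230:430]); xs=xs+230; ys=ys+150
    for y in range(ys.min(),ys.max()+1): q=xs[ys==y]; print("   row",y,q.min() if len(q) else None,q.max() if len(q) else None)
    for a in (.36,.40,.44):
        P=np.array([[C[0]+r*np.cos(a),C[1]+r*np.sin(a),z] for r,z in ((140,140),(90,78),(178,106),(178,80))])
        print("  ang",a,np.round(cv2.projectPoints(P,rv,t,K,D)[0][:,0],1).tolist())
cv2.imwrite(f"pics/{n}.png",np.hstack(tiles))
E
python3 fine.py f1
```

```text
scene 24.8
  red_cap 0.81 [714.9 144.1 141.3] 0.427
  stop_point 0.7 [721.4 139.3 140.1] 0.376
  crank_axis 0.82 [593.6  90.3 210.3] 0.824
  mixer 0.91 [5.913e+02 9.090e+01 2.000e-01] 1.642Traceback (most recent call last):
  File "fine.py", line 11, in <module>
    for d in eyes.landmark_of(cam,l)[:1]:
             ~~~~~~~~~~~~~~~~^^^^^^^
ValueError: it knows: cap_tray, crank_axis, jar, knob_grip, mixer, red_cap, solvent, stop_point, vials
```

```bash
sed -i 's/"carousel"/"vials"/' fine.py; python3 fine.py f1
```

```text
scene 25.05
  red_cap 0.76 [715.4 146.6 140.2] 0.442
  stop_point 0.71 [719.8 140.  139.2] 0.385
  crank_axis 0.76 [593.6  88.7 208.9] 0.314
  mixer 0.85 [593.7  90.8   1.8] 0.911
  vials 0.81 [588.3  85.5  69.9] -2.49
   row 280 327 329
   row 281 327 330
   row 282 327 330
   row 283 327 331
   row 284 328 331
   row 285 328 331
   row 286 328 332
   row 287 328 332
   row 288 329 332
   row 289 329 332
   row 290 329 333
   row 291 330 333
   row 292 330 334
   row 293 330 337
   row 294 330 338
   row 295 331 338
   row 296 331 339
   row 297 331 338
   row 298 332 338
   row 299 332 338
   row 300 333 337
  ang 0.36 [[332.5, 295.8], [329.2, 291.2], [334.0, 312.0], [333.6, 315.7]]
  ang 0.4 [[334.3, 295.5], [330.3, 291.1], [336.3, 311.7], [335.9, 315.4]]
  ang 0.44 [[336.1, 295.2], [331.4, 290.9], [338.6, 311.3], [338.1, 315.0]]
top 25.35
  stop_point 0.62 [721.6 143.1 137.5] 0.401
  crank_axis 0.82 [594.7  90.4 204.3] 0.633
  mixer 0.9 [593.8  84.7   1. ] -0.971
  vials 0.69 [595.5  86.8  67.2] -0.297
   row 181 275 278
   row 182 275 279
   row 183 274 279
   row 184 274 279
   row 185 274 280
   row 186 274 280
   row 187 275 280
   row 188 276 279
  ang 0.36 [[280.0, 183.3], [287.2, 203.1], [276.8, 174.1], [277.5, 176.2]]
  ang 0.4 [[278.3, 184.0], [286.1, 203.5], [274.6, 175.0], [275.3, 177.0]]
  ang 0.44 [[276.5, 184.8], [285.0, 204.0], [272.4, 175.9], [273.2, 177.9]]
```

View pics/f1.png

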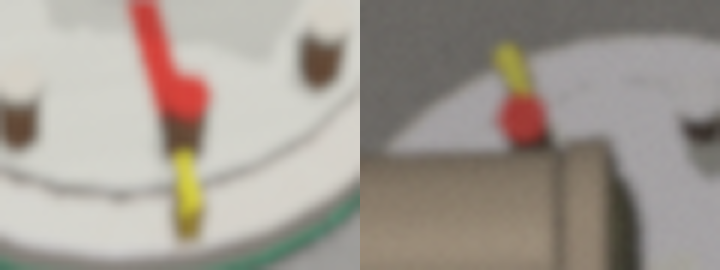

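```bash
python3 - <<'E'
from sim import *
for v in (.5,.8,1.,1.5):
  for n in (1,2,3,4): print(v,n,[round(sim(0,0,[(.1*n,-v),(4,0)],.023*f)[0],3) for f in (1,1.15,1.3)])
E
python3 - <<'E'
from gen import *
gen([-.1]*3,(591.3,88))
E
```

```text
0.5 1 [np.float64(-0.004), np.float64(-0.004), np.float64(-0.003)]
0.5 2 [np.float64(-0.015), np.float64(-0.013), np.float64(-0.012)]
0.5 3 [np.float64(-0.029), np.float64(-0.026), np.float64(-0.024)]
0.5 4 [np.float64(-0.046), np.float64(-0.042), np.float64(-0.039)]
0.8 1 [np.float64(-0.012), np.float64(-0.01), np.float64(-0.01)]
0.8 2 [np.float64(-0.037), np.float64(-0.034), np.float64(-0.032)]
0.8 3 [np.float64(-0.07), np.float64(-0.065), np.float64(-0.061)]
0.8 4 [np.float64(-0.107), np.float64(-0.1), np.float64(-0.095)]
1.0 1 [np.float64(-0.018), np.float64(-0.016), np.float64(-0.015)]
1.0 2 [np.float64(-0.055), np.float64(-0.051), np.float64(-0.047)]
1.0 3 [np.float64(-0.102), np.float64(-0.095), np.float64(-0.089)]
1.0 4 [np.float64(-0.153), np.float64(-0.145), np.float64(-0.137)]
1.5 1 [np.float64(-0.037), np.float64(-0.034), np.float64(-0.031)]
1.5 2 [np.float64(-0.107), np.float64(-0.1), np.float64(-0.094)]
1.5 3 [np.float64(-0.189), np.float64(-0.179), np.float64(-0.171)]
1.5 4 [np.float64(-0.279), np.float64(-0.266), np.float64(-0.255)]
[{"dx": -0.22, "dy": -0.03, "dz": 0, "wx": 0, "wy": 0, "wz": 0}, {"dx": -0.21, "dy": -0.05, "dz": 0, "wx": 0, "wy": 0, "wz": 0}, {"dx": -0.21, "dy": -0.07, "dz": 0, "wx": 0, "wy": 0, "wz": 0}]
phase 1.1904746928204188 611.75 139.3
```

>>> {"name": "step_arm", "arguments": {"increments": [{"dx": -0.17,"dy": -0.02,"dz": 0,"wx": 0,"wy": 0,"wz": 0},{"dx": -0.17,"dy": -0.03,"dz": 0,"wx": 0,"wy": 0,"wz": 0},{"dx": 0,"dy": 0,"dz": 0,"wx": 0,"wy": 0,"wz": 0},{"dx": 0,"dy": 0,"dz": 0,"wx": 0,"wy": 0,"wz": 0},{"dx": 0,"dy": 0,"dz": 0,"wx": 0,"wy": 0,"wz": 0}]}}

```text
time_s: 26.15
eef_pos: [605.7, 141.1, 206.8]
ee_rot: [0.001, 0.0, 1.0, -0.0]
force: [-0.4, -1.6, 8.6]
grip_width: 0.338
grip_force: 52.0
```

>>> {"name": "step_arm", "arguments": {"increments": [{"dx": 0,"dy": 0,"dz": 0,"wx": 0,"wy": 0,"wz": 0},{"dx": 0,"dy": 0,"dz": 0,"wx": 0,"wy": 0,"wz": 0},{"dx": 0,"dy": 0,"dz": 0,"wx": 0,"wy": 0,"wz": 0},{"dx": 0,"dy": 0,"dz": 0,"wx": 0,"wy": 0,"wz": 0},{"dx": 0,"dy": 0,"dz": 0,"wx": 0,"wy": 0,"wz": 0}]}}

```text
time_s: 26.65
eef_pos: [605.6, 141.1, 206.8]
ee_rot: [0.001, 0.0, 1.0, -0.0]
force: [0.2, -1.5, 7.3]
grip_width: 0.334
grip_force: 51.9
```

```bash
python3 fine.py f2 | grep -v ang
```

```text
scene 26.65
  red_cap 0.84 [719.4 138.6 140. ] 0.377
  crank_axis 0.92 [591.   89.3 208.6] 1.936
  mixer 0.88 [592.1  92.8  -1.2] 1.446
  vials 0.81 [589.1  86.3  68.9] -2.511
   row 280 327 329
   row 281 326 330
   row 282 326 330
   row 283 327 330
   row 284 327 330
   row 285 327 331
   row 286 327 331
   row 287 328 331
   row 288 328 331
   row 289 328 332
   row 290 328 332
   row 291 329 332
   row 292 329 333
   row 293 329 335
   row 294 329 337
   row 295 330 337
   row 296 330 337
   row 297 330 337
   row 298 331 336
   row 299 331 336
   row 300 332 336
top 26.95
  red_cap 0.59 [719.1 141.6 144.3] 0.397
  stop_point 0.73 [723.3 148.3 139.4] 0.429
  crank_axis 0.81 [597.9  88.1 206.3] 0.014
  vials 0.73 [596.7  86.8  68.4] -0.231
   row 181 276 280
   row 182 275 281
   row 183 275 281
   row 184 275 281
   row 185 276 281
   row 186 276 280
```

View pics/f2.png

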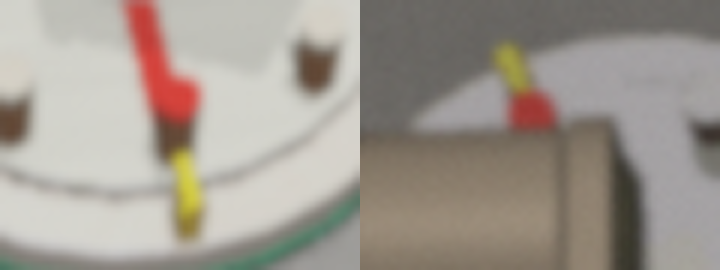

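>>> {"name": "step_arm", "arguments": {"increments": [{"dx": 0,"dy": 0,"dz": 0,"wx": 0,"wy": 0,"wz": 0},{"dx": 0,"dy": 0,"dz": 0,"wx": 0,"wy": 0,"wz": 0},{"dx": 0,"dy": 0,"dz": 0,"wx": 0,"wy": 0,"wz": 0},{"dx": 0,"dy": 0,"dz": 0,"wx": 0,"wy": 0,"wz": 0},{"dx": 0,"dy": 0,"dz": 0,"wx": 0,"wy": 0,"wz": 0}], "fingers": 80}}

```text
time_s: 27.75
eef_pos: [604.3, 141.8, 206.1]
ee_rot: [-0.0, -0.0, 1.0, -0.0]
force: [0.1, 0.1, -0.0]
grip_width: 0.938
grip_force: 0.0
```

>>> {"name": "step_arm", "arguments": {"increments": [{"dx": 0,"dy": 0,"dz": -0.3,"wx": 0,"wy": 0,"wz": 0},{"dx": 0,"dy": 0,"dz": -0.8,"wx": 0,"wy": 0,"wz": 0},{"dx": 0,"dy": 0,"dz": -1,"wx": 0,"wy": 0,"wz": 0},{"dx": 0,"dy": 0,"dz": -1,"wx": 0,"wy": 0,"wz": 0},{"dx": 0,"dy": 0,"dz": -0.5,"wx": 0,"wy": 0,"wz": 0}]}}

```text
time_s: 28.25
eef_pos: [604.7, 141.9, 299.2]
ee_rot: [0.002, -0.0, 1.0, 0.0]
force: [-0.5, -0.6, -0.0]
grip_width: 0.939
grip_force: 0.0
```

>>> {"name": "step_arm", "arguments": {"increments": [{"dx": 0.5,"dy": 0,"dz": 0,"wx": 0,"wy": 0,"wz": 0},{"dx": 1,"dy": 0,"dz": 0,"wx": 0,"wy": 0,"wz": 0},{"dx": 1,"dy": 0,"dz": 0,"wx": 0,"wy": 0,"wz": 0},{"dx": 1,"dy": 0,"dz": 0,"wx": 0,"wy": 0,"wz": 0},{"dx": 1,"dy": 0,"dz": 0,"wx": 0,"wy": 0,"wz": 0}]}}

```text
time_s: 28.75
eef_pos: [490.7, 141.8, 296.1]
ee_rot: [-0.0, -0.0, 1.0, -0.0]
force: [-0.7, 0.3, 0.3]
grip_width: 0.935
grip_force: 0.0
```

>>> {"name": "step_arm", "arguments": {"increments": [{"dx": 0.5,"dy": 0,"dz": 0,"wx": 0,"wy": 0,"wz": 0},{"dx": 0,"dy": 0,"dz": 0,"wx": 0,"wy": 0,"wz": 0},{"dx": 0,"dy": 0,"dz": 0,"wx": 0,"wy": 0,"wz": 0},{"dx": 0,"dy": 0,"dz": 0,"wx": 0,"wy": 0,"wz": 0},{"dx": 0,"dy": 0,"dz": 0,"wx": 0,"wy": 0,"wz": 0}]}}

```text
time_s: 29.25
eef_pos: [479.8, 141.8, 296.0]
ee_rot: [-0.0, 0.0, 1.0, -0.0]
force: [0.0, 0.9, -0.1]
grip_width: 0.936
grip_force: 0.0
```

```bash
python3 fine.py f3; python3 fine.py f4 | grep -E "red_cap|row 29[56]|row 18[345]|scene|top"
```

```text
scene 29.25
  red_cap 0.8 [719.6 143.6 142.2] 0.409
  stop_point 0.84 [722.2 140.1 138. ] 0.379
  crank_axis 0.89 [591.   90.1 208.5] 1.81
  mixer 0.79 [593.2  92.2   2.4] 1.192
  vials 0.57 [587.3  88.3  72.6] 3.081
   row 280 327 329
   row 281 326 329
   row 282 326 330
   row 283 327 330
   row 284 327 330
   row 285 327 330
   row 286 327 331
   row 287 328 331
   row 288 328 331
   row 289 328 331
   row 290 328 332
   row 291 329 332
   row 292 329 333
   row 293 329 335
   row 294 329 337
   row 295 330 337
   row 296 330 337
   row 297 330 337
   row 298 331 336
   row 299 331 336
   row 300 332 336
  ang 0.36 [[332.5, 295.8], [329.2, 291.2], [334.0, 312.0], [333.6, 315.7]]
  ang 0.4 [[334.3, 295.5], [330.3, 291.1], [336.3, 311.7], [335.9, 315.4]]
  ang 0.44 [[336.1, 295.2], [331.4, 290.9], [338.6, 311.3], [338.1, 315.0]]
top 29.55
  red_cap 0.74 [720.2 141.4 140.1] 0.393
  stop_point 0.8 [721.8 145.5 137. ] 0.416
  crank_axis 0.56 [596.4  85.3 205.8] -0.511
  mixer 0.77 [5.954e+02 8.530e+01 5.000e-01] -0.599
  vials 0.95 [592.9  85.5  69.5] -1.055
   row 181 276 280
   row 
[... 459 characters left out ...]
 row 206 285 289
   row 207 286 290
   row 208 286 290
   row 209 287 291
   row 210 287 291
   row 211 288 291
   row 212 288 292
   row 213 288 292
   row 214 289 292
   row 215 289 290
  ang 0.36 [[280.0, 183.3], [287.2, 203.1], [276.8, 174.1], [277.5, 176.2]]
  ang 0.4 [[278.3, 184.0], [286.1, 203.5], [274.6, 175.0], [275.3, 177.0]]
  ang 0.44 [[276.5, 184.8], [285.0, 204.0], [272.4, 175.9], [273.2, 177.9]]
scene 29.85
  red_cap 0.81 [719.2 138.6 145.3] 0.377
  stop_point 0.82 [722.1 141.7 139.9] 0.39
   row 295 330 337
   row 296 330 337
top 30.15
  red_cap 0.63 [720.9 139.8 141.9] 0.381
  stop_point 0.62 [723.4 145.8 138.6] 0.413
   row 183 275 281
   row 184 275 281
   row 185 276 281
```

View pics/f4.png

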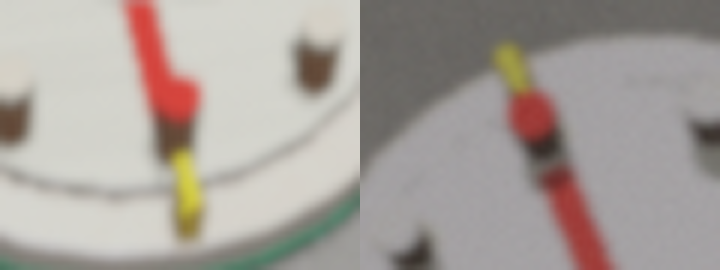

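The red cap (top view about 278,184) lines up with the stripe and the yellow pointer. It did not move between the last two looks, and the gripper is clear.

```bash
python3 -c "
from rig import finish_job
print(finish_job())"
```

```text
the job is handed in; nothing more can be done
None
```

I handed the job in at about 30 s: the carousel averaged 19.6–20.3 turns a minute over about 9 measured seconds (9.5–18.5 s). It then stopped with the red cap within about 0.02 rad of the pointer, after a small backward crank nudge (about 0.16 rad), and the crank is released with everything at rest.

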